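Measure out the garlic roaster's spot on the rooftop barbecue shelf

ROBOT

A 6-joint arm with a two-finger parallel gripper is mounted at the origin on the work surface. World frame = base frame: x ahead of the robot, y to its left, z up, the work surface at z = 0. Lengths are in m, angles in rad, forces in N, time in s.
With the tool pointing down it reaches from about 0.35 to 0.775 m from the base axis. Payload 7.3 kg.
Tool frame: the origin (TCP) lies at the very end of the fingers, on their centre line; the grasp point (between the pads) lies 19 mm behind it (robot.pinch_z is the distance from the TCP to the grasp point, in m); z points along the fingers, y is the line along which they close (so a half turn about z gives the same grasp; the last joint's range is limited). The gripper opens to 92 mm and grips with 3 to 60 N. Pads are 19 mm wide; open, the fingers measure 130 mm over their backs; the gripper's body (75 mm by 190 mm) begins 47 mm behind the grasp point.
Start: joints at [-1.248, 0.342, 1.524, -0, 1.275, -0.146], TCP at [0.237, -0.468, 0.201] pointing down, gripper open.
Joint ranges: [-2.53, 2.53], [-0.77, 2.02], [0.04, 2.7], [-1, 4.14], [0.28, 2.66], [-3.11, 3.11]. Speed limits (rad/s): [2.57, 2.57, 3.14, 3.14, 3.14, 3.14].

INTERFACE

Orientations are given as [roll, pitch, yaw] about the fixed x, y, z axes, in that order (R = Rz(yaw) Ry(pitch) Rx(roll)).
In Python, from cell import robot gives the robot as it stands.
- The arm moves only by the tool move_arm, never from a script. Its argument "motion" is a list of rows, each a list of 6 numbers: the shift along the tool's x, y, z in units of 0.1 m (1.0 is 0.1 m), then the turn, a rotation vector about the tool's x, y, z in units of pi rad (1.0 is pi rad). In form: [[dx, dy, dz, rx, ry, rz], ...]. A call has 1 to 12 rows; each row is the pose to reach, as a shift and turn from the pose commanded when the call began, along the tool's axes at that moment, turning the shorter way round; what a row does not reach only later rows make up. A row lasts 1/8 s, in which the tool goes at most 62.5 mm and 10.7 degrees, less where a joint would pass 70% of its speed; a pose out of reach is approached as far as the arm can. A call with a number of a shift or a turn outside -1 to 1 is refused whole. A call with a gripper value outside its range is refused whole. "fingers" is the opening, from -1 (shut) to 1 (fully open), set as the call begins (left out, the last holds). The fingers move at their own pace and stop on an object; "newtons" is the grip in N (left out, the last holds). Time passes only in rows, so rows that repeat a pose let the fingers close. It gives the time, the measured TCP pose, the force, the opening and the grip force at its end, in the units of the state.
- robot.observe(): the state, without advancing time (a new reading comes with each control period).
- robot.read_camera(name): name is "scene" or "top"; returns a dict with "image" (384x512x3 uint8, red, green, blue), "range_z" (384x512 float32, m along the optical axis (not along the pixel's ray), 0 where there is no reading), "vfov" (degrees; the focal length in pixels is half the picture's height over the tangent of half this angle, whatever the lens; pixels are square), "cx", "cy" (the principal point, pixels), "k1" (the pictures are not rectified: a ray, as slopes to the right and down, at radius r is drawn at 1 + k1 r^2 times it, then the intrinsics apply), "extrinsics" (4x4, takes a point from camera to world coordinates). Camera axes: x right, y up, looking along -z (the intrinsics and any distortion apply to the point x, -y, -z); pixel columns grow to the right and rows downward; lengths in m; the calibration is good to about 2 mm. A picture is of the moment at which its call begins.
- robot.hand_in(): hands the job in; it is judged then, once.
The state is a dict: "time": time; "qpos": joint angles; "qvel": joint speeds; "joint_efforts": joint torques, N m; "tool_pos": TCP position; "tool_rot": TCP orientation; "contact_force": force on the tool from outside, world axes, zero at the start; "torque": the same for the moment, N m; "opening": finger opening in m; "grip_force": force on a finger pad.
Only numpy, scipy, OpenCV 4.12 (cv2) and the standard library are available. Lean on these libraries where they do the work, as an engineer would, in place of code of your own. Each camera call takes 0.05 s, during which the arm holds its last target. There are 200 camera calls.

TASK

Mark out and set up the garlic roaster's spot on the pine shelf: first put every spice tin into the clear tub, then hook the tape measure's end over the steel lip at the board's left end, back the case away to the right along the board until 200 mm of blade shows, press its lock down and leave it standing there, straight and hooked. Then slide the red marker until it is level with the front of the tape's case, lay the cork trivet flat on the back of the board straight behind the marker (centres about 165 mm apart), and stand the roaster upright in the middle of the trivet. Leave everything else where it is.

Things in the scene. Friction and masses are not known exactly. Their poses are not given: they have to be found in the camera images.
- shelf: Fixed pine board on steel brackets, 260 mm deep (its x, away from the robot) and 570 mm long (its y, to the left); a few degrees of turn vary. Origin on the counter under the board's centre; the board's top is 60 mm above it.
- lip (a point): Steel lip at the board's left end: the middle of the top edge of its outer (left) face, flush with the board's end (board x = -30, y = +285 mm). The lip is 70 mm wide along the board's x, 4 mm thick and stands 10 mm above the board. Axes as the board's.
- tape: Orange tape measure standing upright on the board: case 72 mm long (x, blade comes out at +x), 34 mm thick (y), 60 mm high, 0.4 kg; origin under the case's centre. Grip it across its thickness. A spring draws the blade in with 1 to 2 N; at least 30 and at most 250 mm of blade shows. Let go on the board, the rubber foot and the weight hold the case against the spring.
- tape_mouth (a point): Middle of the case front where the blade comes out, 36 mm ahead of the case's centre, 15 mm above its bottom. Axes as the case.
- tape_hook (a point): Lower edge of the steel hook plate (22 mm wide, 3 mm thick) at the blade's end, middle of its inner face, which looks back to the case; 3 mm above the level of the case's bottom. The blade's underside is 14 mm above that level. Its distance ahead of tape_mouth along the case's x is the blade that shows. Axes as the case.
- tape_button (a point): Top of the black lock button on top of the case (22 x 20 mm, 20 mm ahead of the case's centre, 70 mm above its bottom when up).
- tape_lock (a joint): Lock button's travel in m: 0 up (unlocked), it bites the blade at about 0.0035 and goes little further. 6 N moves it; a press of 12 to 18 N straight down seats it, and it stays down by itself.
- marker_top (a point): Centre of the top of the red marker: a block 28 mm (x, across the board) by 20 mm (y, along the board), 40 mm high, its top 54.5 mm above the board, that slides along an aluminium track (40 mm wide, 14 mm high) on the board's front edge. Axes as the board's.
- marker (a joint): Position of the red marker along its track in m, 0 at the right end to 0.36 at the left; it moves to the board's +y with about 2 N and stays where it is left.
- trivet: Cork trivet, 60 mm (x) by 90 mm (y, along the board at the start, give or take), 14 mm thick, lying on the board; origin under its centre.
- roaster: Terracotta garlic roaster with a white band, 90 mm across, on a 60 mm foot, 92 mm high, 0.4 kg; origin under its centre. Its knob is a cylinder 26 mm in diameter from 58 to 92 mm up, on the domed top. Starts on the counter left of the board.
- tub: Clear open plastic tub fixed on the counter right of the board, 190 mm (x) by 150 mm (y) outside, 70 mm high, walls and floor 4 mm; origin under its centre.
- tin1: Green spice tin with a steel lid, 44 mm in diameter, 58 mm high, upright on the left part of the board; origin under its centre. May be absent.
- tin2: Red spice tin with a steel lid, 44 mm in diameter, 58 mm high, upright on the left part of the board; origin under its centre. May be absent.
- tin3: Blue spice tin with a steel lid, 44 mm in diameter, 58 mm high, upright on the left part of the board; origin under its centre. May be absent.
- basting_cup: stainless basting cup, 64 mm across, 55 mm high, on the shelf's right end. Not part of the job; origin at its underside.
- pepper_mill: dark wooden pepper mill, 36 mm across, 80 mm high, on the shelf's back edge. Not part of the job; origin at its underside.
- tongs: yellow silicone tongs lying on the counter behind the shelf. Not part of the job; origin at its underside.
- oil_bottle: green oil bottle behind the shelf. Not part of the job; origin at its underside.
- rub_jar: amber jar on the counter left of the shelf. Not part of the job; origin at its underside.
- grill_brush: wooden brush behind the shelf. Not part of the job; origin at its underside.
There are look-alikes about, which are no part of the job. What is meant by the tub is not blue, and is the larger of those in its own colour.

How it is judged:
By the outcome, as a careful person would: the job done as asked, in the order asked, and still so for the second after the job is handed in, with the robot touching nothing.
Of tin1, tin2, tin3 only 1 to 3 are there at a start; the rules pass over those that are not, and their reading is None.
At some moment in a run one of tin1, tin2, tin3, trivet may be knocked a few centimetres aside while the robot is not near it.
It also fails if it takes over 210 s, if anything falls off the work surface, if the arm or the gripper's body presses on something with over 40 N, if the wrist force passes 120 N, or if a joint passes its speed limit or range.

## Working session

There is one attempt and no reset: what is moved stays moved. The work goes in short steps, Python scripts to look and compute and a tool call to move; the robot and the scene stay as the last step left them, time stands still between calls to the robot, and variables do not carry over. Pictures are saved under pics/ and viewed, at most 14 in all, crops included, and the job is handed in when it is done.

Besides the shell and the picture viewer there is one more tool, called after "Emit:" as name(argument=value, ...), one argument or row to a line, values as JSON. move_arm: Moves the arm, as the interface text tells. Shifts and turns lie within -1 to 1; 1 stands for 0.1 m of shift or pi rad of turn. Its arguments: {"type":"object","properties":{"motion":{"type":"array"},"fingers":{"type":"number"},"newtons":{"type":"number"}},"required":["motion"]}

```bash
ls; mkdir -p pics; cat > h.py <<'E'
import numpy as np, cv2
from cell import robot
def cam(n):
    c=robot.read_camera(n); c['f']=c['image'].shape[0]/2/np.tan(np.radians(c['vfov'])/2); return c
def ray(c,u,v):
    K=np.array([[c['f'],0,c['cx']],[0,c['f'],c['cy']],[0,0,1.]])
    # invert d*(1+k1 r^2)
    xd=np.array([(u-c['cx'])/c['f'],(v-c['cy'])/c['f']]); x=xd.copy()
    for _ in range(20): x=xd/(1+c['k1']*(x@x))
    E=np.array(c['extrinsics']); return E[:3,3], E[:3,:3]@np.array([x[0],-x[1],-1.])
def onplane(c,u,v,z):
    o,d=ray(c,u,v); return o+d*(z-o[2])/d[2]
def cloud(c):
    """world xyz for every pixel from range_z"""
    h,w=c['range_z'].shape; u,v=np.meshgrid(np.arange(w),np.arange(h))
    xd=(u-c['cx'])/c['f']; yd=(v-c['cy'])/c['f']; x,y=xd.copy(),yd.copy()
    for _ in range(20):
        s=1+c['k1']*(x*x+y*y); x,y=xd/s,yd/s
    z=c['range_z']; P=np.stack([x*z,-y*z,-z],-1); E=np.array(c['extrinsics'])
    P=P@E[:3,:3].T+E[:3,3]; P[z==0]=np.nan; return P
def save(c,name,crop=None,s=1):
    im=c['image'][...,::-1]
    if crop: im=im[crop[1]:crop[3],crop[0]:crop[2]]
    cv2.imwrite('pics/'+name,cv2.resize(im,None,fx=s,fy=s,interpolation=cv2.INTER_CUBIC))
E
python3 - <<'E'
from h import *
for n in('scene','top'):
    c=cam(n); save(c,n+'0.png',s=1.5); print(n,c['vfov'],c['cx'],c['cy'],c['k1'],np.round(c['extrinsics'],3).tolist())
print(robot.observe())
E
```

```text
pics
scene 45.30881455206211 258.5127683285466 192.97227561308503 -0.13323134329279734 [[-0.341, -0.687, 0.642, 1.504], [0.94, -0.255, 0.226, 0.292], [0.009, 0.681, 0.733, 1.192], [0.0, 0.0, 0.0, 1.0]]
top 45.73606218055649 258.2317963439188 184.51341247097875 0.045342357832912086 [[0.011, 0.985, -0.17, 0.253], [-1.0, 0.01, -0.005, -0.072], [-0.003, 0.17, 0.985, 1.793], [0.0, 0.0, 0.0, 1.0]]
{'time': 0.1, 'qpos': array([-1.24799863e+00,  3.42638818e-01,  1.52488900e+00, -1.51156656e-05,
        1.27539641e+00, -1.46012769e-01]), 'qvel': array([-0.00256197, -0.00354338, -0.00329905, -0.00043399, -0.00083631,
       -0.00015453]), 'joint_efforts': array([ 2.09074002e-03, -4.32001948e+01, -2.44694799e+01,  7.18557998e-02,
        5.25866705e-02, -5.46935075e-05]), 'tool_pos': array([ 0.23709526, -0.46798494,  0.20023321]), 'tool_rot': array([-3.14027315e+00, -1.79434782e-04,  4.68814755e-01]), 'contact_force': array([0.57679217, 0.61419057, 0.03698374]), 'torque': array([ 0.03479666, -0.00945562, -0.02549421]), 'grip_force': 0.0, 'opening': 0.09205179323352605}
```

View pics/scene0.png

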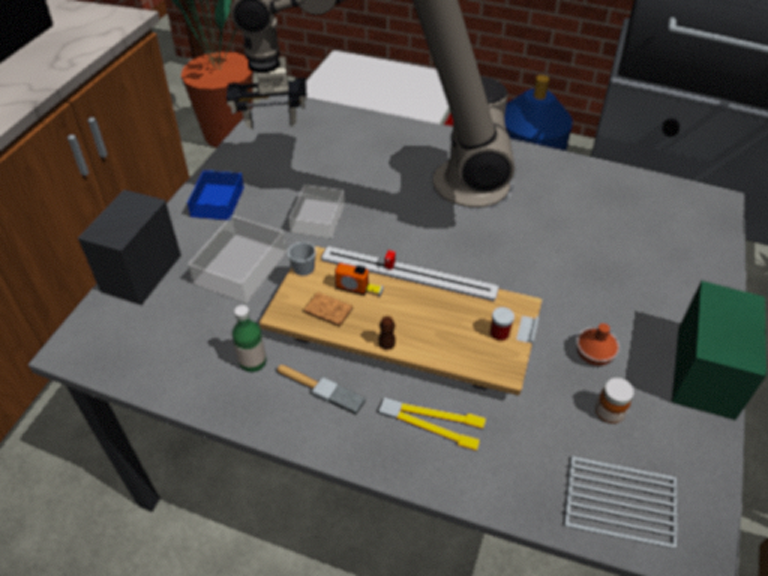

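View pics/top0.png

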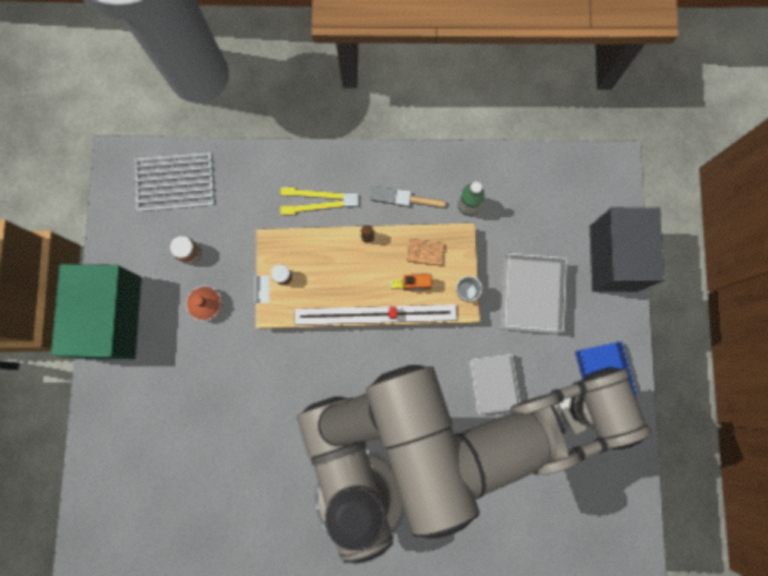

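Both views show one tin, red, at top (282,273) and scene (502,323), in 1.5x pixels. I see no green or blue tin.

Possible mix-ups, in top-view pixels:
- **Tub:** the large clear tub (534,292) is the one meant. The small clear tub (496,383) and the blue one (602,370) are not.
- **Tin:** the amber jar (183,249) has a similar white lid.
- **Roaster:** (203,303).
- **Tape:** orange (415,282), blade pointing left.
- **Trivet:** (426,251).

```bash
cat >> h.py <<'E'
def hsv(c): return cv2.cvtColor(c['image'],cv2.COLOR_RGB2HSV)
def mask(c,lo,hi,box=None):
    H=hsv(c)
    m=cv2.inRange(H,np.array(lo),np.array(hi)) if lo[0]<=hi[0] else cv2.inRange(H,np.array([lo[0],lo[1],lo[2]]),np.array([180,hi[1],hi[2]]))|cv2.inRange(H,np.array([0,lo[1],lo[2]]),np.array(hi))
    if box:
        b=np.zeros_like(m); x0,y0,x1,y1=box; b[y0:y1,x0:x1]=255; m&=b
    return m
def med(c,P,u,v,r=1):
    return np.nanmedian(P[int(v)-r:int(v)+r+1,int(u)-r:int(u)+r+1].reshape(-1,3),0)
E
python3 - <<'E'
from h import *
t=cam('top');s=cam('scene');save(t,'topc.png',(165,140,390,285),3.5);save(s,'scenec.png',(120,150,370,270),3.2)
P=cloud(t);Q=cloud(s)
for n,a in dict(tin=(282,273),jar=(183,249),roast=(205,298),tapecase=(420,282),tub=(534,290),tub2=(496,383),board=(340,270),trivet=(426,251),marker=(393,313),counter=(230,360),cup=(470,290),mill=(368,232)).items(): print(n,np.round(med(t,P,a[0]/1.5,a[1]/1.5),4))
# board by cloud height, top view
for c,C,n in((t,P,'top'),(s,Q,'scene')):
    H=hsv(c); w=(abs(C[...,2]-.06)<.006)&(C[...,0]>.3)&(C[...,0]<.8)&(abs(C[...,1])<.5)&(H[...,0]>8)&(H[...,0]<26)&(H[...,1]>80)
    m=cv2.morphologyEx(w.astype('u1'),cv2.MORPH_OPEN,np.ones((3,3)));k,l,st,_=cv2.connectedComponentsWithStats(m);i=1+st[1:,4].argmax()
    X=C[l==i];r=cv2.minAreaRect(X[:,:2].astype('f4'));print(n,'board',r,np.median(X[:,2]), cv2.boxPoints(r).round(3).tolist())
    # objects above board: cluster
E
```

```text
tin [0.5487 0.1981 0.1233]
jar [0.6147 0.4587 0.0801]
roast [0.4934 0.4033 0.0612]
tapecase [ 0.5291 -0.1448  0.1201]
tub [ 0.5314 -0.4507  0.0057]
tub2 [ 0.2873 -0.3441  0.0027]
board [0.5683 0.0615 0.0618]
trivet [ 0.6178 -0.1616  0.077 ]
marker [ 0.4545 -0.0784  0.1172]
counter [3.378e-01 3.459e-01 3.000e-04]
cup [ 0.5202 -0.274   0.0646]
mill [ 0.6523 -0.013   0.1402]
top board ((0.6158795356750488, 0.06356837600469589), (0.1367041915655136, 0.3737505078315735), 0.6526208519935608) 0.06044075982870667 [[0.5450000166893005, 0.25], [0.550000011920929, -0.12399999797344208], [0.6859999895095825, -0.12300000339746475], [0.6819999814033508, 0.25099998712539673]]
scene board ((0.5635993480682373, -0.006683081388473511), (0.25543782114982605, 0.570271909236908), 2.18847918510437) 0.06209878770965116 [[0.42500001192092896, 0.27300000190734863], [0.44699999690055847, -0.29600000381469727], [0.7020000219345093, -0.28700000047683716], [0.6800000071525574, 0.28299999237060547]]
```

View pics/topc.png

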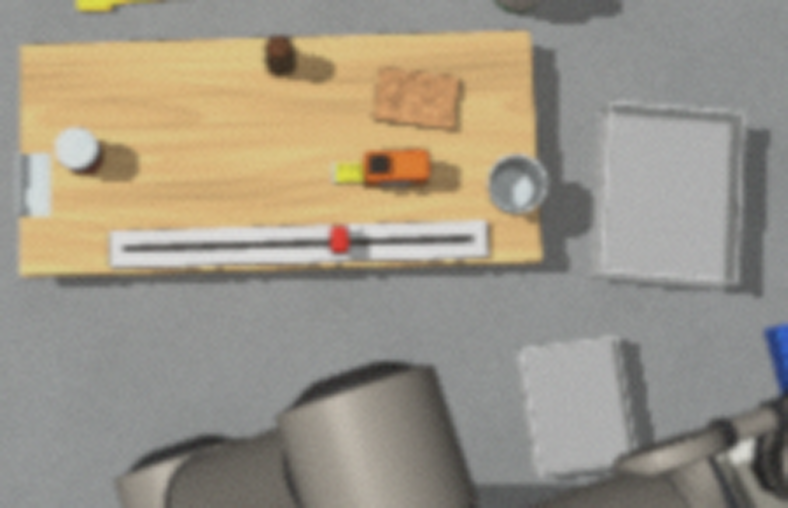

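View pics/scenec.png

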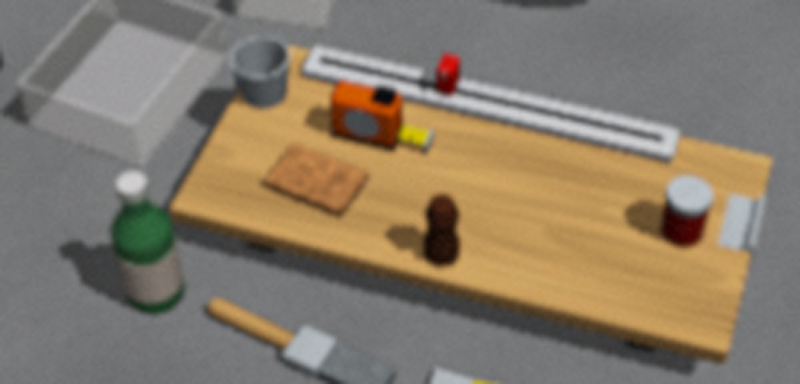

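The crops confirm one red tin near the lip at top crop (78,150). The tape's blade points left, to board +y. The trivet, mill and marker are where expected. Next I triangulate them in board axes.

```bash
cat >> h.py <<'E'
B0=np.array([.5636,-.0067]);BA=np.radians(2.19)
def tob(p):
    d=np.array(p[:2])-B0; c,s=np.cos(BA),np.sin(BA); return np.array([c*d[0]+s*d[1],-s*d[0]+c*d[1],p[2]-.06]).round(4)
def tow(b):
    c,s=np.cos(BA),np.sin(BA); return np.array([B0[0]+c*b[0]-s*b[1],B0[1]+s*b[0]+c*b[1],b[2]+.06])
def tri(c1,p1,c2,p2):
    o1,d1=ray(c1,*p1);o2,d2=ray(c2,*p2);A=np.stack([d1,-d2],1);k=np.linalg.lstsq(A,o2-o1,rcond=None)[0]
    a,b=o1+k[0]*d1,o2+k[1]*d2; return (a+b)/2,np.linalg.norm(a-b)
def blob(m,C,sel):
    """pixel centroid of the largest connected part of mask & 3-D selection"""
    m=((m>0)&sel).astype('u1');k,l,st,ce=cv2.connectedComponentsWithStats(m)
    if k<2: return None
    i=1+st[1:,4].argmax(); return ce[i],l==i
def near(C,xy,r,z0,z1): return (np.hypot(C[...,0]-xy[0],C[...,1]-xy[1])<r)&(C[...,2]>z0)&(C[...,2]<z1)
E
python3 - <<'E'
from h import *
t=cam('top');s=cam('scene');P=cloud(t);Q=cloud(s);any_=([0,0,0],[180,255,255])
def two(n,xy,r,z0,z1,col=any_,colb=None):
    a=blob(mask(t,*col),P,near(P,xy,r,z0,z1));b=blob(mask(s,*col),Q,near(Q,xy,r,z0,z1))
    if a is None or b is None: print(n,'none',a is None,b is None);return
    w,e=tri(t,a[0],s,b[0]); print(n,'tri',w.round(4),'gap',round(e,4),'board',tob(w),'| cloud t',np.nanmean(P[a[1]],0).round(4),a[1].sum(),'s',np.nanmean(Q[b[1]],0).round(4),b[1].sum())
    for c,C,k in((t,P,a),(s,Q,b)):
        r=cv2.minAreaRect(C[k[1]][:,:2].astype('f4'));print('   rect',np.round(tob([*r[0],.06])[:2],4),np.round(r[1],3),round(r[2],1))
two('tinlid',(.549,.198),.04,.112,.13)
two('tape top',(.529,-.145),.07,.112,.126,([0,120,80],[16,255,255]))
two('button',(.529,-.125),.05,.124,.14)
two('blade',(.529,-.10),.06,.06,.1,([22,120,80],[35,255,255]))
two('marker',(.4545,-.078),.03,.108,.125,([170,120,80],[8,255,255]))
two('trivet',(.618,-.162),.07,.068,.085,([5,60,60],[20,255,255]))
two('knob',(.493,.403),.03,.083,.1)
two('roaster',(.493,.403),.07,.03,.1,([0,90,60],[15,255,255]))
two('tubrim',(.53,-.45),.14,.063,.08)
two('tubfloor',(.53,-.45),.14,-.004,.03)
two('mill',(.652,-.013),.03,.125,.15)
# lip
for c,C in((t,P),(s,Q)):
    H=hsv(c);sel=(H[...,1]<60)&near(C,(.53,.272),.07,.056,.085)
    X=C[sel];b=np.array([tob(p) for p in X]);
    if len(b): print('lip',len(b),b.min(0),b.max(0),b.mean(0), 'high',b[b[:,2]>.006].mean(0) if (b[:,2]>.006).any() else '')
# board corners in top view by rays on z=.06
m=mask(t,[8,70,60],[28,255,255],(165,140,330,225));k=cv2.morphologyEx(m,cv2.MORPH_CLOSE,np.ones((25,25)));cn=max(cv2.findContours(k,0,1)[0],key=cv2.contourArea)
W=np.array([onplane(t,*p[0],.06)[:2] for p in cn]).astype('f4');r=cv2.minAreaRect(W);print('top board',r)
print('tool',tob(robot.observe()['tool_pos']))
E
```

```text
tinlid tri [0.5486 0.2064 0.1169] gap 0.0043 board [-0.0068  0.2135  0.0569] | cloud t [0.5485 0.2037 0.12  ] 106 s [0.5522 0.2088 0.1218] 152
   rect [-0.0074  0.2097] [0.041 0.042] 41.4
   rect [-0.0035  0.2151] [0.043 0.046] 74.4
tape top tri [ 0.5343 -0.1402  0.1109] gap 0.0027 board [-0.0344 -0.1323  0.0509] | cloud t [ 0.5334 -0.1411  0.1191] 124 s [ 0.5423 -0.1352  0.1202] 136
   rect [-0.0337 -0.1292] [0.035 0.068] 2.6
   rect [-0.0287 -0.1265] [0.031 0.071] 1.8
button tri [ 0.5327 -0.1189  0.1253] gap 0.0048 board [-0.0352 -0.111   0.0653] | cloud t [ 0.5326 -0.1211  0.1307] 38 s [ 0.5371 -0.1145  0.1307] 45
   rect [-0.035  -0.1176] [0.019 0.037] 3.6
   rect [-0.0322 -0.109 ] [0.023 0.027] 4.5
blade tri [ 0.5313 -0.0862  0.0751] gap 0.0027 board [-0.0353 -0.0782  0.0151] | cloud t [ 0.5316 -0.0875  0.0761] 45 s [ 0.5318 -0.0846  0.0761] 52
   rect [-0.0329 -0.0795] [0.024 0.027] 0.5
   rect [-0.0417 -0.0765] [0.029 0.037] 89.3
marker tri [ 0.4538 -0.0759  0.1096] gap 0.0033 board [-0.1123 -0.065   0.0496] | cloud t [ 0.4536 -0.0775  0.1154] 29 s [ 0.4589 -0.0724  0.1153] 39
[... 1237 characters left out ...]
t [-0.0251 -0.4405] [0.228 0.275] 7.9
mill tri [ 0.6569 -0.0093  0.1282] gap 0.0031 board [ 0.0932 -0.0062  0.0682] | cloud t [ 0.6553 -0.0111  0.1369] 52 s [ 0.6631 -0.0055  0.1364] 83
   rect [ 0.0922 -0.0076] [0.026 0.027] 89.1
   rect [ 0.097  -0.0042] [0.026 0.028] 32.4
lip 169 [-0.0716  0.2321 -0.0039] [0.0209 0.2828 0.0202] [-0.03571775  0.26479586  0.00389172] high [-0.03909636  0.27076     0.00984   ]
lip 175 [-0.0729  0.252  -0.0021] [0.0011 0.2857 0.0165] [-0.03429657  0.26884914  0.00411886] high [-0.03371026  0.27492308  0.00988718]
top board ((0.5797693729400635, -0.008922308683395386), (0.3080078661441803, 0.5677366256713867), 2.2223312854766846)
tool [-0.3438 -0.4487  0.1406]
```

Emit:
move_arm(
  motion=[
    [0, 0, -0.3, 0, 0, -0.06],
    [0, 0, -0.6, 0, 0, -0.12],
    [0, 0, -0.8, 0, 0, -0.18],
    [0, 0, -0.8, 0, 0, -0.24],
    [0, 0, -0.8, 0, 0, -0.3],
    [0, 0, -0.8, 0, 0, -0.363],
    [0, 0, -0.8, 0, 0, -0.363],
    [0, 0, -0.8, 0, 0, -0.363],
  ],
  fingers=1,
)

```text
time: 1.3
tool_pos: [0.2372, -0.4683, 0.2808]
tool_rot: [3.142, -0.0, 1.606]
contact_force: [0.6, -0.4, 0.3]
opening: 0.0915
grip_force: 0.0
```

Emit:
move_arm(
  motion=[
    [0.47, 0.24, 0, 0, 0, 0],
    [0.943, 0.477, 0, 0, 0, 0],
    [0.943, 0.477, 0, 0, 0, 0],
  ],
)

```text
time: 1.68
tool_pos: [0.2824, -0.3697, 0.2814]
tool_rot: [3.141, 0.0, 1.61]
contact_force: [-0.3, -0.4, 0.6]
opening: 0.0919
grip_force: 0.0
```

Emit:
move_arm(
  motion=[
    [0.47, 0.24, 0, 0, 0, 0],
    [0.943, 0.477, 0, 0, 0, 0],
    [0.943, 0.477, 0, 0, 0, 0],
  ],
)

```text
time: 2.05
tool_pos: [0.3262, -0.2745, 0.2812]
tool_rot: [3.141, 0.0, 1.611]
contact_force: [0.2, -0.6, 0.0]
opening: 0.0918
grip_force: 0.0
```

Emit:
move_arm(
  motion=[
    [0.47, 0.24, 0, 0, 0, 0],
    [0.943, 0.477, 0, 0, 0, 0],
    [0.943, 0.477, 0, 0, 0, 0],
  ],
)

```text
time: 2.42
tool_pos: [0.3703, -0.179, 0.281]
tool_rot: [3.141, 0.0, 1.611]
contact_force: [-0.1, -0.3, 0.4]
opening: 0.092
grip_force: 0.0
```

Emit:
move_arm(
  motion=[
    [0.47, 0.24, 0, 0, 0, 0],
    [0.943, 0.477, 0, 0, 0, 0],
    [0.943, 0.477, 0, 0, 0, 0],
  ],
)

```text
time: 2.8
tool_pos: [0.4144, -0.0835, 0.2807]
tool_rot: [3.141, 0.0, 1.611]
contact_force: [1.0, -0.9, 0.8]
opening: 0.0917
grip_force: 0.0
```

Emit:
move_arm(
  motion=[
    [0.47, 0.24, 0, 0, 0, 0],
    [0.943, 0.477, 0, 0, 0, 0],
    [0.943, 0.477, 0, 0, 0, 0],
    [0.943, 0.477, 0, 0, 0, 0],
  ],
)

```text
time: 3.3
tool_pos: [0.4576, 0.01, 0.2805]
tool_rot: [-3.141, 0.001, 1.607]
contact_force: [-0.5, 0.3, 0.6]
opening: 0.0917
grip_force: 0.0
```

Emit:
move_arm(
  motion=[
    [0.48, 0.25, 0, 0, 0, 0],
    [0.962, 0.497, 0, 0, 0, 0],
    [0.962, 0.497, 0, 0, 0, 0],
  ],
)

```text
time: 3.68
tool_pos: [0.5045, 0.1102, 0.2802]
tool_rot: [-3.141, 0.0, 1.61]
contact_force: [0.1, 0.7, -0.5]
opening: 0.0919
grip_force: 0.0
```

Emit:
move_arm(
  motion=[
    [0.48, 0.25, 0, 0, 0, 0],
    [0.962, 0.497, 0, 0, 0, 0],
    [0.962, 0.497, 0, 0, 0, 0],
    [0.962, 0.497, 0.5, 0, 0, 0],
    [0.962, 0.497, 0.8, 0, 0, 0],
    [0.962, 0.497, 0.8, 0, 0, 0],
  ],
)

```text
time: 4.42
tool_pos: [0.5483, 0.2049, 0.199]
tool_rot: [-3.137, 0.002, 1.606]
contact_force: [-1.3, 0.1, 1.2]
opening: 0.0919
grip_force: 0.0
```

```bash
python3 - <<'E'
from h import *
t=cam('top');s=cam('scene');save(s,'sc1.png',(280,120,430,250),5)
Q=cloud(s);b=blob(mask(s,[170,100,30],[8,255,200]),Q,near(Q,(.55,.206),.035,.06,.13))
print(robot.observe()['tool_pos'].round(4),np.nanmean(Q[b[1]],0),b[1].sum())
E
```

```text
[0.5502 0.2063 0.2022] [0.5672428  0.20902015 0.08937044] 97
```

View pics/sc1.png

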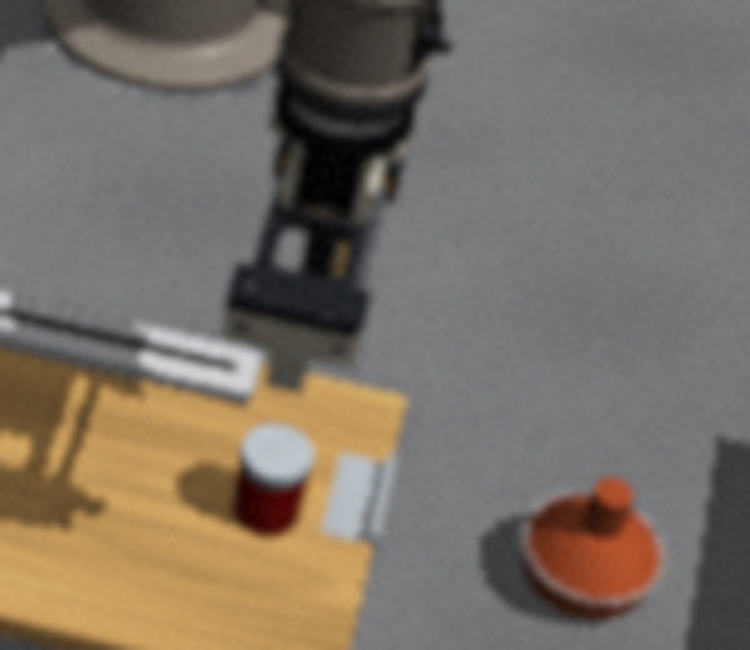

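The crop shows the gripper above the tin at (275,470) in crop pixels, lined up. I descend and grip.

Emit:
move_arm(
  motion=[
    [0, 0, 0.3, 0, 0, 0],
    [0, 0, 0.62, 0, 0, 0],
    [0, 0, 0.62, 0, 0, 0],
  ],
)

```text
time: 4.9
tool_pos: [0.549, 0.2071, 0.1387]
tool_rot: [-3.14, 0.001, 1.608]
contact_force: [-0.1, 0.8, 2.0]
opening: 0.0916
grip_force: 0.0
```

Emit:
move_arm(
  motion=[
    [0, 0, 0.2, 0, 0, 0],
    [0, 0, 0.4, 0, 0, 0],
    [0, 0, 0.62, 0, 0, 0],
    [0, 0, 0.62, 0, 0, 0],
  ],
)

```text
time: 5.4
tool_pos: [0.5499, 0.2078, 0.0779]
tool_rot: [3.141, 0.0, 1.609]
contact_force: [0.2, -0.6, 0.5]
opening: 0.092
grip_force: 0.0
```

Emit:
move_arm(
  motion=[
    [0, 0, 0, 0, 0, 0],
    [0, 0, 0, 0, 0, 0],
    [0, 0, 0, 0, 0, 0],
    [0, 0, 0, 0, 0, 0],
    [0, 0, 0, 0, 0, 0],
    [0, 0, 0, 0, 0, 0],
  ],
  fingers=-1,
  newtons=15,
)

```text
time: 6.15
tool_pos: [0.5495, 0.208, 0.0768]
tool_rot: [3.141, 0.0, 1.609]
contact_force: [0.5, 0.0, 0.0]
opening: 0.0435
grip_force: 15.0
```

```bash
python3 - <<'E'
from h import *
t=cam('top');s=cam('scene');P=cloud(t);Q=cloud(s);o=robot.observe();print(o['tool_pos'].round(4),o['opening'],o['grip_force'])
b=blob(mask(s,[0,0,0],[180,80,255]),Q,near(Q,(.55,.206),.03,.112,.128));print('scene lid',np.nanmean(Q[b[1]],0).round(4),b[1].sum(), 'on plane',onplane(s,*b[0],.118).round(4))
E
```

```text
[0.5495 0.208  0.0768] 0.04388223260583934 14.996779561042786Traceback (most recent call last):
  File "<stdin>", line 3, in <module>
TypeError: 'NoneType' object is not subscriptable
```

```bash
python3 - <<'E'
from h import *
t=cam('top');c=[onplane(t,165+u/3.5,140+v/3.5,.07) for u,v in((612,102),(745,110),(735,285),(597,278))]
print(np.round(c,3),np.mean(c,0),'board',tob(np.mean(c,0)),'tool',tob(robot.observe()['tool_pos']))
E
```

```text
[[ 0.613 -0.377  0.07 ]
 [ 0.606 -0.522  0.07 ]
 [ 0.413 -0.505  0.07 ]
 [ 0.419 -0.357  0.07 ]] [ 0.5129521  -0.44047967  0.07      ] board [-0.0672 -0.4315  0.01  ] tool [-0.0059  0.2151  0.0168]
```

Emit:
move_arm(
  motion=[
    [0, 0, -0.3, 0, 0, 0],
    [0, 0, -0.6, 0, 0, 0],
    [0, 0, -0.9, 0, 0, 0],
    [0, 0, -0.9, 0, 0, 0],
  ],
)

```text
time: 6.8
tool_pos: [0.5507, 0.2083, 0.1689]
tool_rot: [3.137, -0.001, 1.609]
contact_force: [0.6, 0.8, -0.7]
opening: 0.0432
grip_force: 15.0
```

Emit:
move_arm(
  motion=[
    [0, 0, -0.3, 0, 0, 0],
    [0, 0, -0.5, 0, 0, 0],
    [0, 0, -0.5, 0, 0, 0],
  ],
)

```text
time: 7.18
tool_pos: [0.5497, 0.2081, 0.2167]
tool_rot: [3.141, -0.0, 1.609]
contact_force: [0.7, -0.6, -1.2]
opening: 0.0433
grip_force: 15.0
```

Emit:
move_arm(
  motion=[
    [-0.46, -0.04, 0, 0, 0, 0],
    [-0.924, -0.088, 0, 0, 0, 0],
    [-0.924, -0.088, 0, 0, 0, 0],
  ],
)

```text
time: 7.55
tool_pos: [0.5432, 0.1126, 0.2147]
tool_rot: [-3.138, 0.001, 1.605]
contact_force: [-1.8, 0.2, -1.3]
opening: 0.0439
grip_force: 15.0
```

Emit:
move_arm(
  motion=[
    [-0.46, -0.04, 0, 0, 0, 0],
    [-0.924, -0.088, 0, 0, 0, 0],
    [-0.924, -0.088, 0, 0, 0, 0],
  ],
)

```text
time: 7.92
tool_pos: [0.5383, 0.0209, 0.2152]
tool_rot: [-3.139, 0.0, 1.606]
contact_force: [-0.3, 0.2, -0.5]
opening: 0.0436
grip_force: 15.0
```

Emit:
move_arm(
  motion=[
    [-0.46, -0.04, 0, 0, 0, 0],
    [-0.924, -0.088, 0, 0, 0, 0],
    [-0.924, -0.088, 0, 0, 0, 0],
  ],
)

```text
time: 8.3
tool_pos: [0.5335, -0.0711, 0.2156]
tool_rot: [-3.14, -0.0, 1.606]
contact_force: [-0.7, 0.6, -0.5]
opening: 0.0439
grip_force: 15.0
```

Emit:
move_arm(
  motion=[
    [-0.46, -0.04, 0, 0, 0, 0],
    [-0.924, -0.088, 0, 0, 0, 0],
    [-0.924, -0.088, 0, 0, 0, 0],
  ],
)

```text
time: 8.68
tool_pos: [0.5285, -0.1634, 0.2157]
tool_rot: [-3.14, -0.001, 1.607]
contact_force: [-1.0, 0.7, -2.3]
opening: 0.0434
grip_force: 15.0
```

Emit:
move_arm(
  motion=[
    [-0.46, -0.04, 0, 0, 0, 0],
    [-0.924, -0.088, 0, 0, 0, 0],
    [-0.924, -0.088, 0, 0, 0, 0],
  ],
)

```text
time: 9.05
tool_pos: [0.5235, -0.2557, 0.2157]
tool_rot: [-3.141, -0.001, 1.607]
contact_force: [0.6, 1.6, -0.9]
opening: 0.0438
grip_force: 15.0
```

Emit:
move_arm(
  motion=[
    [-0.46, -0.04, 0, 0, 0, 0],
    [-0.924, -0.088, 0, 0, 0, 0],
    [-0.924, -0.088, 0, 0, 0, 0],
  ],
)

```text
time: 9.43
tool_pos: [0.5183, -0.3482, 0.2157]
tool_rot: [-3.141, -0.001, 1.608]
contact_force: [-0.5, 0.2, -1.1]
opening: 0.0438
grip_force: 15.0
```

Emit:
move_arm(
  motion=[
    [-0.46, -0.04, 0, 0, 0, 0],
    [-0.924, -0.088, 0, 0, 0, 0],
    [-0.924, -0.088, 0, 0, 0, 0],
    [-0.924, -0.088, 0, 0, 0, 0],
  ],
)

```text
time: 9.93
tool_pos: [0.5138, -0.438, 0.2164]
tool_rot: [-3.141, -0.002, 1.611]
contact_force: [1.1, -0.3, -0.8]
opening: 0.0433
grip_force: 15.0
```

Emit:
move_arm(
  motion=[
    [0, 0, 0.3, 0, 0, 0],
    [0, 0, 0.6, 0, 0, 0],
    [0, 0, 0.95, 0, 0, 0],
    [0, 0, 0.95, 0, 0, 0],
  ],
)

```text
time: 10.42
tool_pos: [0.5123, -0.437, 0.1193]
tool_rot: [-3.138, -0.005, 1.611]
contact_force: [-0.3, -0.2, -0.4]
opening: 0.0439
grip_force: 15.0
```

Emit:
move_arm(
  motion=[
    [0, 0, 0.3, 0, 0, 0],
    [0, 0, 0.6, 0, 0, 0],
    [0, 0, 0.8, 0, 0, 0],
    [0, 0, 0.95, 0, 0, 0],
    [0, 0, 0.95, 0, 0, 0],
  ],
)

```text
time: 11.05
tool_pos: [0.513, -0.44, 0.027]
tool_rot: [-3.141, -0.0, 1.61]
contact_force: [-0.2, 0.8, -1.6]
opening: 0.0435
grip_force: 15.0
```

Emit:
move_arm(
  motion=[
    [0, 0, 0, 0, 0, 0],
    [0, 0, 0, 0, 0, 0],
    [0, 0, 0, 0, 0, 0],
    [0, 0, 0, 0, 0, 0],
  ],
  fingers=0.6,
)

```text
time: 11.55
tool_pos: [0.5127, -0.4409, 0.0272]
tool_rot: [3.141, 0.0, 1.609]
contact_force: [0.1, -1.2, -0.7]
opening: 0.0727
grip_force: 0.0
```

Emit:
move_arm(
  motion=[
    [0, 0, -0.3, 0, 0, 0],
    [0, 0, -0.6, 0, 0, 0],
    [0, 0, -1, 0, 0, 0],
    [0, 0, -1, 0, 0, 0],
  ],
)

```text
time: 12.05
tool_pos: [0.5142, -0.4423, 0.1311]
tool_rot: [3.137, 0.006, 1.609]
contact_force: [0.3, -0.1, -0.3]
opening: 0.0734
grip_force: 0.0
```

Emit:
move_arm(
  motion=[
    [0, 0, -0.5, 0, 0, 0],
    [0, 0, -0.9, 0, 0, 0],
    [0, 0, -0.9, 0, 0, 0],
  ],
)

```text
time: 12.42
tool_pos: [0.5137, -0.4418, 0.2201]
tool_rot: [3.137, 0.005, 1.609]
contact_force: [-0.4, -0.8, -0.2]
opening: 0.0733
grip_force: 0.0
```

```bash
python3 - <<'E'
from h import *
t=cam('top');s=cam('scene');P=cloud(t);Q=cloud(s)
save(s,'sc2.png',(100,80,380,260),2.8)
any_=([0,0,0],[180,255,255])
b=blob(mask(s,[170,100,30],[8,255,200]),Q,near(Q,(.512,-.437),.1,.005,.1))
print('tin',None if b is None else (np.nanmean(Q[b[1]],0),b[1].sum()))
# tape again, both cams rays onto plane at given heights
for c,C,n in((t,P,'top'),(s,Q,'scene')):
    for nm,xy,r,z0,z1,col,z in(('case',(.535,-.14),.07,.112,.126,([0,120,80],[16,255,255]),.12),('button',(.529,-.12),.05,.124,.14,([0,0,0],[180,255,120]),.13),('blade',(.53,-.087),.05,.06,.1,([22,120,80],[35,255,255]),.0755),('marker',(.455,-.075),.03,.108,.125,([170,120,80],[8,255,255]),.1145),('trivet',(.618,-.16),.07,.068,.085,([5,60,60],[20,255,255]),.074)):
        k=blob(mask(c,*col),C,near(C,xy,r,z0,z1))
        if k: print(n,nm,tob(onplane(c,*k[0],z)),k[1].sum())
print('tool',tob(robot.observe()['tool_pos']))
E
```

```text
tin (array([ 0.52894165, -0.42839652,  0.03402001]), np.int64(83))
top case [-0.0359 -0.1321  0.06  ] 125
top button [-0.0341 -0.1109  0.07  ] 21
top blade [-0.0355 -0.0792  0.0155] 47
top trivet [ 0.0465 -0.1553  0.014 ] 347
scene case [-0.0269 -0.1277  0.06  ] 131
scene button [-0.0308 -0.1048  0.07  ] 33
scene blade [-0.0351 -0.0769  0.0155] 52
scene marker [-0.1079 -0.0618  0.0545] 39
scene trivet [ 0.0495 -0.1514  0.014 ] 422
tool [-0.0677 -0.4314  0.1558]
```

View pics/sc2.png

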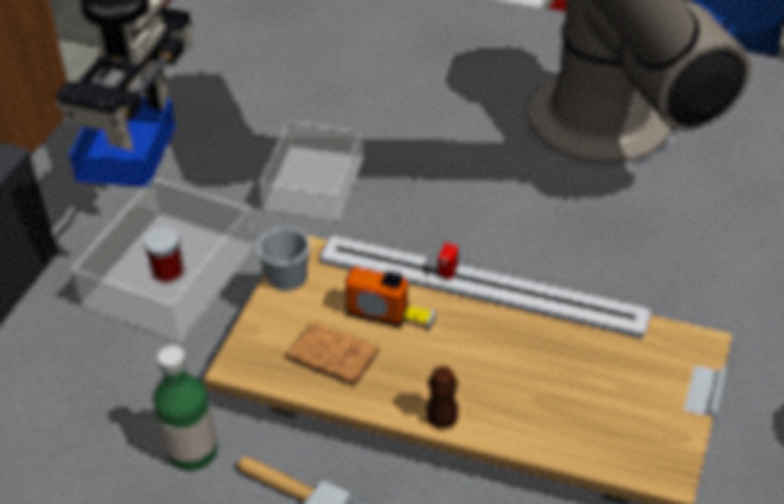

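The tin stands inside the clear tub at crop (163,255), and nothing else on the board has moved. Next is the tape.

Emit:
move_arm(
  motion=[
    [0.4, 0.04, 0, 0, 0, 0],
    [0.758, 0.088, 0, 0, 0, 0],
    [0.758, 0.088, 0, 0, 0, 0],
  ],
  fingers=0.2,
)

```text
time: 12.9
tool_pos: [0.5184, -0.3618, 0.2151]
tool_rot: [-3.139, -0.003, 1.612]
contact_force: [-1.0, -0.5, -0.3]
opening: 0.0556
grip_force: 0.0
```

Emit:
move_arm(
  motion=[
    [0.4, 0.04, 0, 0, 0, 0],
    [0.758, 0.088, 0, 0, 0, 0],
    [0.758, 0.088, 0, 0, 0, 0],
  ],
)

```text
time: 13.28
tool_pos: [0.5243, -0.287, 0.2157]
tool_rot: [-3.14, -0.001, 1.611]
contact_force: [0.6, -0.6, 0.1]
opening: 0.0552
grip_force: 0.0
```

Emit:
move_arm(
  motion=[
    [0.4, 0.04, 0, 0, 0, 0],
    [0.758, 0.088, 0, 0, 0, 0],
    [0.758, 0.088, 0, 0, 0, 0],
  ],
)

```text
time: 13.65
tool_pos: [0.5303, -0.2118, 0.2161]
tool_rot: [-3.14, -0.0, 1.611]
contact_force: [-0.8, -0.1, 0.6]
opening: 0.0547
grip_force: 0.0
```

Emit:
move_arm(
  motion=[
    [0.4, 0.04, 0, 0, 0, 0],
    [0.758, 0.088, 0, 0, 0, 0],
    [0.758, 0.088, 0, 0, 0, 0],
    [0.758, 0.088, 0, 0, 0, 0],
    [0.758, 0.088, 0, 0, 0, 0],
  ],
)

```text
time: 14.28
tool_pos: [0.5361, -0.138, 0.2165]
tool_rot: [-3.141, 0.0, 1.607]
contact_force: [0.3, 0.2, -0.3]
opening: 0.0552
grip_force: 0.0
```

```bash
python3 - <<'E'
from h import *
t=cam('top');s=cam('scene');P=cloud(t);Q=cloud(s)
for c,C,n in((t,P,'top'),(s,Q,'scene')):
    k=blob(mask(c,[0,0,150],[180,70,255]),C,near(C,(.513,-.44),.035,.054,.072)); 
    if k: print(n,'tin lid',onplane(c,*k[0],.062).round(4),k[1].sum(),cv2.minAreaRect(C[k[1]][:,:2].astype('f4')))
save(s,'sc3.png',(180,120,330,250),5)
o=robot.observe();print('tool',o['tool_pos'],o['tool_rot'],tob(o['tool_pos']),o['opening'])
E
```

```text
top tin lid [ 0.5257 -0.455   0.062 ] 16 ((0.5246576070785522, -0.45576730370521545), (0.0378749817609787, 0.00989500992000103), 47.70498275756836)
tool [ 0.53610106 -0.13756478  0.21661618] [-3.14134417e+00  2.59518306e-04  1.60770361e+00] [-0.0325 -0.1297  0.1566] 0.0548565395257348
```

View pics/sc3.png

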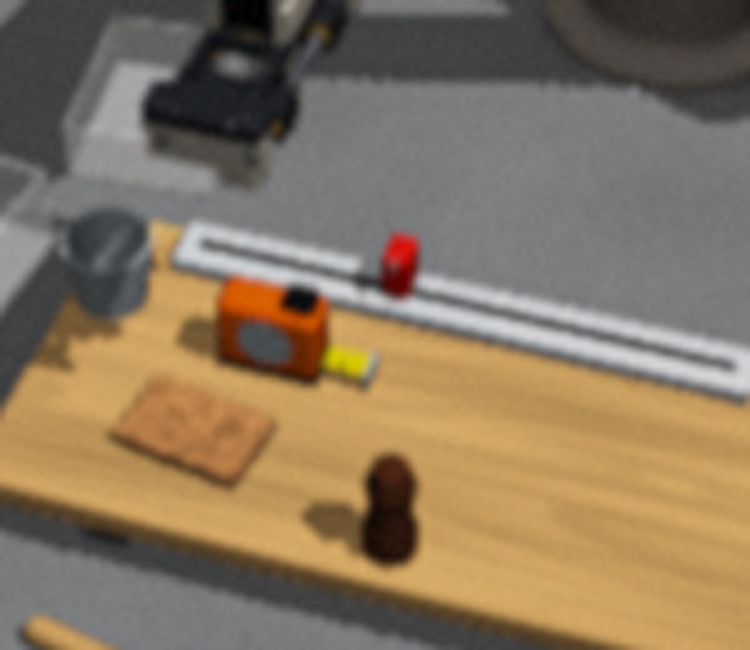

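The crop shows the tape at (275,330) in crop pixels with the gripper above it and the trivet clear of it. I descend and grip.

Emit:
move_arm(
  motion=[
    [0, 0, 0.3, 0, 0, 0],
    [0, 0, 0.69, 0, 0, 0],
    [0, 0, 0.69, 0, 0, 0],
  ],
)

```text
time: 14.75
tool_pos: [0.5343, -0.1362, 0.1454]
tool_rot: [-3.136, -0.002, 1.609]
contact_force: [0.0, 0.6, 0.9]
opening: 0.0552
grip_force: 0.0
```

Emit:
move_arm(
  motion=[
    [0, 0, 0.2, 0, 0, 0],
    [0, 0, 0.4, 0, 0, 0],
    [0, 0, 0.6, 0, 0, 0],
    [0, 0, 0.69, 0, 0, 0],
    [0, 0, 0.69, 0, 0, 0],
  ],
)

```text
time: 15.38
tool_pos: [0.5366, -0.1366, 0.0794]
tool_rot: [3.141, 0.0, 1.609]
contact_force: [-0.2, -0.3, -1.3]
opening: 0.0548
grip_force: 0.0
```

Emit:
move_arm(
  motion=[
    [0, 0, 0, 0, 0, 0],
    [0, 0, 0, 0, 0, 0],
    [0, 0, 0, 0, 0, 0],
    [0, 0, 0, 0, 0, 0],
    [0, 0, 0, 0, 0, 0],
  ],
  fingers=-1,
  newtons=25,
)

```text
time: 16.0
tool_pos: [0.5364, -0.1365, 0.0794]
tool_rot: [3.141, 0.001, 1.609]
contact_force: [-1.1, -0.4, 5.4]
opening: 0.0337
grip_force: 25.0
```

```bash
cat >> h.py <<'E'
def tapelook(save_=None,crop=None,sc=5):
    o=robot.observe();tp=tob(o['tool_pos']);xy=o['tool_pos'][:2];zb=None
    t=cam('top');s=cam('scene');P=cloud(t);Q=cloud(s)
    for c,C,n in((t,P,'top'),(s,Q,'scene')):
        for nm,col in(('orange',([2,150,80],[16,255,255])),('yellow',([22,120,80],[35,255,255]))):
            k=blob(mask(c,*col),C,near(C,xy,.30,.055,.2))
            if k:
                b=np.array([tob(p) for p in C[k[1]]]);b=b[np.isfinite(b[:,0])]
                print(n,nm,k[1].sum(),'min',np.percentile(b,2,0).round(4),'max',np.percentile(b,98,0).round(4),'med',np.median(b,0))
    if save_: save(s,save_,crop,sc)
    print('tool',tp,o['opening'],o['grip_force'],o['contact_force'].round(1)); return t,s,P,Q
E
python3 -c "
from h import *
tapelook()"
```

```text
top yellow 37 min [-0.0419 -0.093  -0.0019] max [-0.02   -0.0662  0.0247] med [-0.031  -0.0815  0.0159]
scene orange 398 min [ 0.0226 -0.1949  0.0062] max [ 0.082  -0.1083  0.0202] med [ 0.0548  -0.15035  0.0157 ]
scene yellow 53 min [-0.0469 -0.0915  0.0008] max [-0.0237 -0.0616  0.0229] med [-0.0347 -0.0783  0.0183]
tool [-0.0322 -0.1286  0.0194] 0.033687784716138314 24.975321292877197 [-1.1 -0.4  5.4]
```

Emit:
move_arm(
  motion=[
    [0, 0, -0.2, 0, 0, 0],
    [0, 0, -0.4, 0, 0, 0],
    [0, 0, -0.4, 0, 0, 0],
  ],
)

```text
time: 16.48
tool_pos: [0.5367, -0.1365, 0.1193]
tool_rot: [3.14, 0.001, 1.609]
contact_force: [0.6, -0.3, -4.8]
opening: 0.0339
grip_force: 24.9
```

Emit:
move_arm(
  motion=[
    [0.4, 0.0, 0, 0, 0, 0],
    [0.894, 0.005, 0, 0, 0, 0],
    [0.894, 0.005, 0, 0, 0, 0],
  ],
)

```text
time: 16.85
tool_pos: [0.5318, -0.0437, 0.1172]
tool_rot: [-3.138, -0.002, 1.613]
contact_force: [0.7, -1.0, -4.4]
opening: 0.0337
grip_force: 25.0
```

Emit:
move_arm(
  motion=[
    [0.4, 0.0, 0, 0, 0, 0],
    [0.894, 0.005, 0, 0, 0, 0],
    [0.894, 0.005, 0, 0, 0, 0],
  ],
)

```text
time: 17.23
tool_pos: [0.5294, 0.0447, 0.1175]
tool_rot: [-3.139, -0.001, 1.613]
contact_force: [-0.6, 0.1, -4.7]
opening: 0.0342
grip_force: 25.0
```

Emit:
move_arm(
  motion=[
    [0.4, 0.0, 0, 0, 0, 0],
    [0.894, 0.005, 0, 0, 0, 0],
    [0.894, 0.005, 0, 0, 0, 0],
  ],
)

```text
time: 17.6
tool_pos: [0.5269, 0.1334, 0.1178]
tool_rot: [-3.14, -0.0, 1.612]
contact_force: [0.0, -0.2, -4.2]
opening: 0.0339
grip_force: 25.0
```

Emit:
move_arm(
  motion=[
    [0.4, 0.0, 0, 0, 0, 0],
    [0.894, 0.005, 0, 0, 0, 0],
    [0.894, 0.005, 0, 0, 0, 0],
    [0.894, 0.005, 0, 0, 0, 0],
    [0.894, 0.005, 0, 0, 0, 0],
  ],
)

```text
time: 18.23
tool_pos: [0.5247, 0.2194, 0.1185]
tool_rot: [-3.141, 0.001, 1.607]
contact_force: [-0.3, -0.2, -5.8]
opening: 0.0335
grip_force: 25.0
```

```bash
python3 -c "
from h import *
t,s,P,Q=tapelook('sc4.png',(290,150,380,230),8)
for c,C in((t,P),(s,Q)):
    H=hsv(c);sel=(H[...,1]<60)&near(C,tow((-.03,.272,0)),.07,.056,.085)
    b=np.array([tob(p) for p in C[sel]]);h=b[b[:,2]>.005];print('lip',len(b),np.percentile(b,[2,98],0).round(4).tolist(),'high',len(h),h.mean(0) if len(h) else '')
"
```

```text
top orange 74 min [-0.0902  0.4128 -0.0045] max [-0.0409  0.4487  0.0374] med [-0.068   0.4239  0.0243]
scene orange 137 min [-0.0753  0.3985 -0.0049] max [-0.0356  0.4491  0.0376] med [-5.440e-02  4.242e-01  1.000e-04]
scene yellow 49 min [-0.0458  0.2669  0.0532] max [-0.0219  0.2946  0.0644] med [-0.0301  0.281   0.0593]
tool [-0.0302  0.2274  0.0585] 0.03354217770676492 24.992025196552277 [-0.3 -0.2 -5.8]Traceback (most recent call last):
  File "<string>", line 6, in <module>
    b=np.array([tob(p) for p in C[sel]]);h=b[b[:,2]>.005];print('lip',len(b),np.percentile(b,[2,98],0).round(4).tolist(),'high',len(h),h.mean(0) if len(h) else '')
                                             ~^^^^^
IndexError: too many indices for array: array is 1-dimensional, but 2 were indexed
```

View pics/sc4.png

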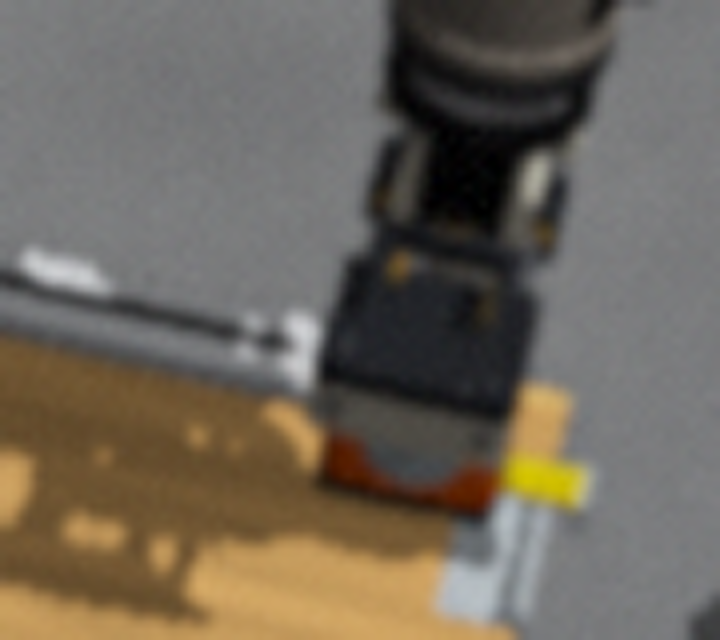

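The crop shows the yellow blade at (545,480), reaching past the lip by about 9 mm. I lower it to 3 mm above the board, then back off.

Emit:
move_arm(
  motion=[
    [0, 0, 0.1, 0, 0, 0],
    [0, 0, 0.2, 0, 0, 0],
    [0, 0, 0.3, 0, 0, 0],
    [0, 0, 0.36, 0, 0, 0],
    [0, 0, 0.36, 0, 0, 0],
    [0, 0, 0.36, 0, 0, 0],
  ],
)

```text
time: 19.08
tool_pos: [0.5247, 0.2212, 0.0831]
tool_rot: [3.141, -0.0, 1.609]
contact_force: [0.8, 0.2, -3.8]
opening: 0.0335
grip_force: 25.0
```

Emit:
move_arm(
  motion=[
    [-0.04, 0, 0, 0, 0, 0],
    [-0.08, 0, 0, 0, 0, 0],
    [-0.14, 0, 0, 0, 0, 0],
    [-0.2, 0, 0, 0, 0, 0],
    [-0.28, 0, 0, 0, 0, 0],
    [-0.36, 0, 0, 0, 0, 0],
    [-0.44, 0, 0, 0, 0, 0],
    [-0.5, 0, 0, 0, 0, 0],
    [-0.5, 0, 0, 0, 0, 0],
  ],
)

```text
time: 20.2
tool_pos: [0.5264, 0.1705, 0.0828]
tool_rot: [-3.141, 0.0, 1.609]
contact_force: [-0.1, 0.6, -5.5]
opening: 0.0336
grip_force: 25.0
```

```bash
python3 -c "
from h import *
t,s,P,Q=tapelook()
"
```

```text
top orange 84 min [-0.0917  0.4111 -0.0048] max [-0.0394  0.4481  0.0378] med [-0.0673   0.424    0.00565]
top yellow 33 min [-0.0384  0.2531  0.0066] max [-0.0219  0.2812  0.0283] med [-0.0311  0.2674  0.0221]
scene orange 135 min [-0.0751  0.4047 -0.0048] max [-0.0297  0.4444  0.0382] med [-0.0527  0.4254  0.    ]
scene yellow 113 min [-0.0435  0.2186 -0.0003] max [-0.0205  0.2818  0.0303] med [-0.032   0.2458  0.0234]
tool [-0.0304  0.1785  0.0228] 0.03358840131941276 24.992051124572754 [-0.1  0.6 -5.5]
```

The hook has caught: the blade now shows about 66 mm. I lower 2 mm and pull back 134 mm.

Emit:
move_arm(
  motion=[
    [0, 0, 0.02, 0, 0, 0],
    [-0.1, 0, 0.02, 0, 0, 0],
    [-0.2, 0, 0.02, 0, 0, 0],
    [-0.3, 0, 0.02, 0, 0, 0],
    [-0.4, 0, 0.02, 0, 0, 0],
    [-0.5, 0, 0.02, 0, 0, 0],
    [-0.6, 0, 0.02, 0, 0, 0],
    [-0.67, 0, 0.02, 0, 0, 0],
    [-0.67, 0, 0.02, 0, 0, 0],
  ],
)

```text
time: 21.42
tool_pos: [0.5289, 0.1035, 0.0808]
tool_rot: [-3.141, 0.0, 1.609]
contact_force: [-1.2, 0.6, -4.8]
opening: 0.034
grip_force: 25.0
```

Emit:
move_arm(
  motion=[
    [-0.1, 0, 0, 0, 0, 0],
    [-0.2, 0, 0, 0, 0, 0],
    [-0.3, 0, 0, 0, 0, 0],
    [-0.4, 0, 0, 0, 0, 0],
    [-0.5, 0, 0, 0, 0, 0],
    [-0.6, 0, 0, 0, 0, 0],
    [-0.67, 0, 0, 0, 0, 0],
    [-0.67, 0, 0, 0, 0, 0],
  ],
)

```text
time: 22.42
tool_pos: [0.5316, 0.0365, 0.0808]
tool_rot: [3.142, 0.0, 1.608]
contact_force: [0.3, 0.7, -5.5]
opening: 0.0339
grip_force: 25.0
```

```bash
python3 -c "
from h import *
t,s,P,Q=tapelook('sc5.png',(230,130,380,240),5)
"
```

```text
top orange 5 min [-0.1047 -0.0678  0.0518] max [-0.1008 -0.0605  0.0556] med [-0.1042 -0.064   0.0533]
top yellow 165 min [-0.0409  0.1661 -0.0019] max [-0.0176  0.2775  0.0297] med [-0.032   0.2164  0.0211]
scene orange 389 min [ 0.0231 -0.1937  0.0064] max [ 0.0821 -0.1093  0.0213] med [ 0.055  -0.1493  0.0158]
scene yellow 366 min [-0.0452  0.0871 -0.0005] max [-0.0205  0.2787  0.0281] med [-0.0332   0.17885  0.0222 ]
tool [-0.0303  0.0444  0.0208] 0.03386831575501963 24.991980493068695 [ 0.3  0.7 -5.5]
```

View pics/sc5.png

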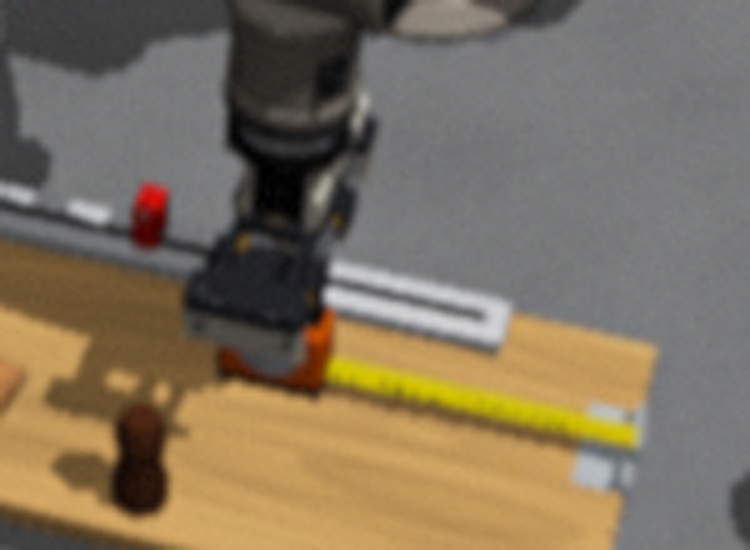

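The crop shows the blade straight and yellow from the case at (330,370) to the lip at (638,430), still hooked. Both estimates give about 200 mm. I set it down, release and look again.

Emit:
move_arm(
  motion=[
    [0, 0, 0.01, 0, 0, 0],
    [0, 0, 0.017, 0, 0, 0],
    [0, 0, 0.017, 0, 0, 0],
    [0, 0, 0.017, 0, 0, 0],
  ],
)

```text
time: 23.02
tool_pos: [0.5318, 0.0375, 0.0801]
tool_rot: [3.141, 0.0, 1.61]
contact_force: [-2.8, 1.5, 5.8]
opening: 0.0337
grip_force: 25.0
```

Emit:
move_arm(
  motion=[
    [0, 0, 0, 0, 0, 0],
    [0, 0, 0, 0, 0, 0],
    [0, 0, 0, 0, 0, 0],
    [0, 0, 0, 0, 0, 0],
  ],
  fingers=0.1,
)

```text
time: 23.52
tool_pos: [0.5316, 0.0371, 0.079]
tool_rot: [3.142, 0.0, 1.609]
contact_force: [0.2, 0.8, 0.3]
opening: 0.0504
grip_force: 0.0
```

Emit:
move_arm(
  motion=[
    [0, 0, -0.2, 0, 0, 0],
    [0, 0, -0.5, 0, 0, 0],
    [0, 0, -1, 0, 0, 0],
    [0, 0, -1, 0, 0, 0],
  ],
)

```text
time: 24.02
tool_pos: [0.5339, 0.037, 0.183]
tool_rot: [3.133, 0.001, 1.609]
contact_force: [-0.1, -0.4, -0.6]
opening: 0.05
grip_force: 0.0
```

Emit:
move_arm(
  motion=[
    [-0.3, -0.4, -0.3, 0, 0, 0],
    [-0.3, -0.8, -0.3, 0, 0, 0],
    [-0.3, -1, -0.3, 0, 0, 0],
    [-0.3, -1, -0.3, 0, 0, 0],
  ],
  fingers=-1,
)

```text
time: 24.52
tool_pos: [0.4317, 0.0034, 0.2088]
tool_rot: [-3.141, 0.0, 1.609]
contact_force: [-0.0, 0.8, -0.2]
opening: 0.015
grip_force: 0.0
```

```bash
cat >> h.py <<'E'
def tapefin():
    t=cam('top');s=cam('scene');P=cloud(t);Q=cloud(s);xy=tow((-.03,.05,0))[:2]
    for c,C,n in((t,P,'top'),(s,Q,'scene')):
        k=blob(mask(c,[2,150,60],[16,255,255]),C,near(C,xy,.08,.112,.13))
        if k:
            b=np.array([tob(p) for p in C[k[1]]]);r=cv2.minAreaRect(b[:,:2].astype('f4'));print(n,'case top',k[1].sum(),np.round(r[0],4),np.round(r[1],4),round(r[2],1),'z',np.median(b[:,2]))
        k=blob(mask(c,[0,0,0],[180,255,110]),C,near(C,xy,.08,.121,.14))
        if k: print(n,'button',k[1].sum(),'plane',tob(onplane(c,*k[0],.13)),'cloud',tob(np.nanmean(C[k[1]],0)))
        k=blob(mask(c,[20,90,60],[36,255,255]),C,near(C,tow((-.03,.19,0))[:2],.13,.05,.1))
        if k:
            v,u=np.nonzero(k[1]);b=np.array([tob(onplane(c,a,d,.0755)) for a,d in zip(u,v)])
            f=cv2.fitLine(b[:,:2].astype('f4'),cv2.DIST_HUBER,0,.01,.01).ravel();print(n,'blade y',b[:,1].min(),b[:,1].max(),'slope x/y deg',np.degrees(np.arctan(f[0]/f[1])).round(2),'mean x',b[:,0].mean())
        k=blob(mask(c,[170,120,60],[8,255,255]),C,near(C,tow((-.112,-.065,0))[:2],.25,.10,.125)&(C[...,0]<.49))
        if k: print(n,'marker',k[1].sum(),tob(onplane(c,*k[0],.1145)),tob(np.nanmean(C[k[1]],0)))
        k=blob(mask(c,[5,60,60],[20,255,255]),C,near(C,tow((.046,-.155,0))[:2],.09,.068,.085))
        if k:
            b=np.array([tob(p) for p in C[k[1]]]);r=cv2.minAreaRect(b[:,:2].astype('f4'));print(n,'trivet',k[1].sum(),tob(onplane(c,*k[0],.074)),np.round(r[0],4),np.round(r[1],4),round(r[2],1))
    print('tool',tob(robot.observe()['tool_pos'])); return t,s,P,Q
E
python3 -c "
from h import *
t,s,P,Q=tapefin()"
```

```text
top blade y 0.113 0.2812 slope x/y deg 15.02 mean x -0.008956083650190114
top marker 28 [-0.1121 -0.0662  0.0545] [-0.1121 -0.0662  0.0548]
top trivet 329 [ 0.0466 -0.1564  0.014 ] [ 0.0494 -0.1558] [0.0903 0.0665] 78.2
scene case top 155 [-0.0258  0.049 ] [0.0312 0.0713] 2.0 z 0.0614
scene button 35 plane [-0.0277  0.0688  0.07  ] cloud [-0.0267  0.069   0.0711]
scene blade y 0.0832 0.2849 slope x/y deg 0.49 mean x -0.0328603325415677
scene marker 50 [-0.1044 -0.0606  0.0545] [-0.1058 -0.0611  0.0531]
scene trivet 420 [ 0.0497 -0.1516  0.014 ] [ 0.0501 -0.1523] [0.0924 0.0634] 82.1
tool [-0.1298  0.015   0.1489]
```

The tape stands straight and hooked, and the scene view gives about 200 mm. Now I press the lock, which sits at about (-0.030, 0.065) in board axes.

Emit:
move_arm(
  motion=[
    [0.25, 0.5, 0, 0, 0, 0],
    [0.5, 0.995, 0, 0, 0, 0],
    [0.5, 0.995, 0, 0, 0, 0],
    [0.5, 0.995, 0, 0, 0, 0],
  ],
)

```text
time: 25.12
tool_pos: [0.5302, 0.0573, 0.208]
tool_rot: [-3.14, 0.0, 1.61]
contact_force: [0.1, -0.2, -0.8]
opening: 0.0005
grip_force: 0.0
```

Emit:
move_arm(
  motion=[
    [0, 0, 0.3, 0, 0, 0],
    [0, 0, 0.6, 0, 0, 0],
    [0, 0, 0.74, 0, 0, 0],
    [0, 0, 0.74, 0, 0, 0],
    [0, 0, 0.74, 0, 0, 0],
  ],
)

```text
time: 25.75
tool_pos: [0.531, 0.057, 0.1363]
tool_rot: [3.139, 0.0, 1.609]
contact_force: [-1.0, -0.3, 0.6]
opening: 0.0002
grip_force: 0.0
```

```bash
python3 -c "
from h import *
o=robot.observe();print(tob(o['tool_pos']),o['tool_rot'],o['contact_force'],o['opening'])"
```

```text
[-0.0302  0.0649  0.0763] [3.13943165e+00 2.36012672e-04 1.60897308e+00] [-1.00132131 -0.3218759   0.59736275] 0.0001890642984748583
```

Emit:
move_arm(
  motion=[
    [0, 0, 0.02, 0, 0, 0],
    [0, 0, 0.04, 0, 0, 0],
    [0, 0, 0.05, 0, 0, 0],
    [0, 0, 0.06, 0, 0, 0],
    [0, 0, 0.07, 0, 0, 0],
    [0, 0, 0.07, 0, 0, 0],
  ],
)

```text
time: 26.5
tool_pos: [0.5302, 0.0572, 0.128]
tool_rot: [-3.141, 0.0, 1.609]
contact_force: [-0.4, -1.0, -0.3]
opening: 0.0003
grip_force: 0.0
```

Emit:
move_arm(
  motion=[
    [0, 0, 0.005, 0, 0, 0],
    [0, 0, 0.01, 0, 0, 0],
    [0, 0, 0.015, 0, 0, 0],
    [0, 0, 0.015, 0, 0, 0],
  ],
)

```text
time: 27.0
tool_pos: [0.5302, 0.0571, 0.1266]
tool_rot: [-3.142, 0.0, 1.609]
contact_force: [0.8, 0.7, -0.0]
opening: 0.0004
grip_force: 0.0
```

```bash
python3 -c "
from h import *
o=robot.observe();print(tob(o['tool_pos']),o['contact_force'],o['joint_efforts'])
save(cam('scene'),'sc6.png',(235,125,335,215),7)"
```

```text
[-0.0309  0.0651  0.0666] [ 0.77474173  0.72980762 -0.00224756] [-1.13445272e-03 -4.52954614e+01 -2.22007513e+01  6.94424403e-02
  3.65921378e-02  1.16398257e-05]
```

View pics/sc6.png

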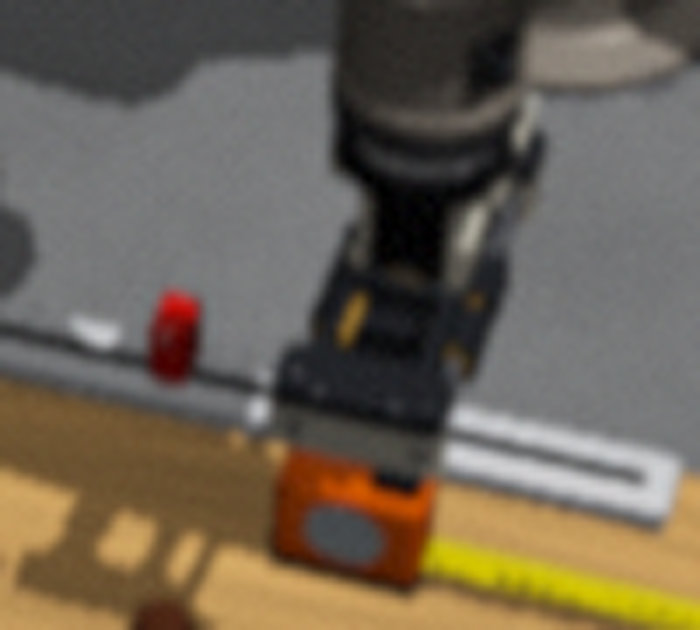

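The crop shows the closed fingers right over the button at (405,480), not yet touching it. I keep going down slowly.

Emit:
move_arm(
  motion=[
    [0, 0, 0.005, 0, 0, 0],
    [0, 0, 0.01, 0, 0, 0],
    [0, 0, 0.01, 0, 0, 0],
  ],
)

```text
time: 27.42
tool_pos: [0.5302, 0.0571, 0.1255]
tool_rot: [-3.141, 0.0, 1.609]
contact_force: [0.6, 0.3, -0.3]
opening: 0.0005
grip_force: 0.0
```

Emit:
move_arm(
  motion=[
    [0, 0, 0.005, 0, 0, 0],
    [0, 0, 0.01, 0, 0, 0],
    [0, 0, 0.01, 0, 0, 0],
  ],
)

```text
time: 27.8
tool_pos: [0.5303, 0.0572, 0.1246]
tool_rot: [-3.142, 0.0, 1.609]
contact_force: [-0.0, -0.6, -0.5]
opening: 0.0004
grip_force: 0.0
```

Emit:
move_arm(
  motion=[
    [0, 0, 0.005, 0, 0, 0],
    [0, 0, 0.01, 0, 0, 0],
    [0, 0, 0.01, 0, 0, 0],
  ],
)

```text
time: 28.18
tool_pos: [0.5303, 0.0572, 0.1236]
tool_rot: [-3.142, 0.0, 1.609]
contact_force: [0.3, -0.8, 0.5]
opening: 0.0002
grip_force: 0.0
```

Emit:
move_arm(
  motion=[
    [0, 0, 0.005, 0, 0, 0],
  ],
)

```text
time: 28.3
tool_pos: [0.5303, 0.0572, 0.1231]
tool_rot: [3.141, 0.0, 1.609]
contact_force: [0.6, -0.2, -0.4]
opening: 0.0004
grip_force: 0.0
```

Emit:
move_arm(
  motion=[
    [0, 0, 0.005, 0, 0, 0],
  ],
)

```text
time: 28.42
tool_pos: [0.5303, 0.0572, 0.1226]
tool_rot: [3.142, 0.0, 1.609]
contact_force: [-0.3, 0.8, 0.3]
opening: 0.0006
grip_force: 0.0
```

Emit:
move_arm(
  motion=[
    [0, 0, 0.005, 0, 0, 0],
    [0, 0, 0.01, 0, 0, 0],
  ],
)

```text
time: 28.68
tool_pos: [0.5303, 0.0572, 0.1216]
tool_rot: [-3.142, 0.0, 1.609]
contact_force: [-0.6, 0.3, -0.5]
opening: 0.0004
grip_force: 0.0
```

Emit:
move_arm(
  motion=[
    [0, 0, 0.005, 0, 0, 0],
    [0, 0, 0.005, 0, 0, 0],
  ],
)

```text
time: 28.92
tool_pos: [0.5302, 0.0572, 0.1211]
tool_rot: [-3.142, 0.0, 1.609]
contact_force: [-0.0, -0.4, 0.2]
opening: 0.0003
grip_force: 0.0
```

Emit:
move_arm(
  motion=[
    [0, 0, 0.005, 0, 0, 0],
    [0, 0, 0.005, 0, 0, 0],
  ],
)

```text
time: 29.18
tool_pos: [0.5302, 0.0572, 0.1206]
tool_rot: [-3.142, 0.0, 1.609]
contact_force: [-0.5, -0.8, 0.5]
opening: 0.0005
grip_force: 0.0
```

```bash
python3 -c "
from h import *
t,s,P,Q=tapefin()
save(s,'sc7.png',(235,125,385,245),5.3)"
```

```text
top case top 27 [-0.0333  0.0178] [0.0116 0.0265] 88.1 z 0.0609
top blade y 0.1936 0.2812 slope x/y deg -4.62 mean x -0.028035195530726257
top marker 29 [-0.1128 -0.0663  0.0545] [-0.1129 -0.0662  0.0557]
top trivet 332 [ 0.0472 -0.1559  0.014 ] [ 0.0474 -0.1557] [0.0896 0.0607] 80.8
scene case top 113 [-0.0207  0.0487] [0.02  0.072] 1.6 z 0.06
scene button 13 plane [-0.0208  0.0701  0.07  ] cloud [-0.0236  0.0695  0.0669]
scene blade y 0.0821 0.2849 slope x/y deg 0.61 mean x -0.03300289156626506
scene marker 46 [-0.1029 -0.0606  0.0545] [-0.1044 -0.0611  0.0529]
scene trivet 421 [ 0.049  -0.1518  0.014 ] [ 0.0445 -0.1551] [0.0981 0.0715] 83.1
tool [-0.0309  0.0651  0.0606]
```

View pics/sc7.png

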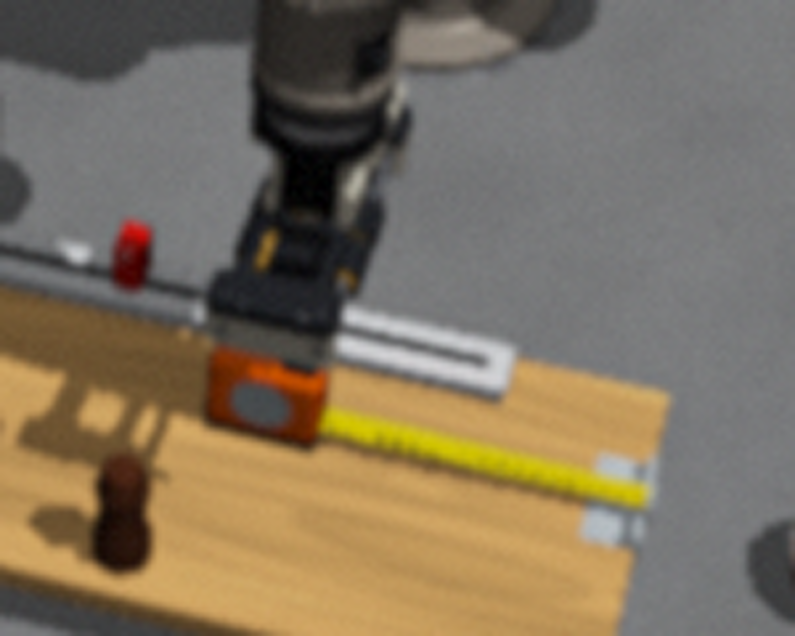

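Emit:
move_arm(
  motion=[
    [0, 0, 0.005, 0, 0, 0],
    [0, 0, 0.01, 0, 0, 0],
    [0, 0, 0.01, 0, 0, 0],
  ],
)

```text
time: 29.65
tool_pos: [0.5302, 0.0571, 0.1195]
tool_rot: [-3.141, 0.0, 1.609]
contact_force: [0.6, -0.7, -0.2]
opening: 0.0006
grip_force: 0.0
```

```bash
python3 -c "
from h import *
o=robot.observe();print(tob(o['tool_pos']),o['contact_force'],o['joint_efforts'].round(2),o['torque'].round(2),o['qpos'])
Q=cloud(cam('scene'));xy=tow((-.03,.065,0))[:2]
# what stands near the line of the fingers
for z in np.arange(.115,.2,.005):
    w=(np.hypot(Q[...,0]-xy[0],Q[...,1]-xy[1])<.03)&(abs(Q[...,2]-z)<.0025)
    if w.any():
        b=np.array([tob(p) for p in Q[w]]);print(round(z-.06,3),w.sum(),b.min(0)[:2],b.max(0)[:2])
"
```

```text
[-0.0309  0.0651  0.0595] [ 0.59238107 -0.74832153 -0.24112707] [-0.000e+00 -4.545e+01 -2.195e+01  7.000e-02  4.000e-02 -0.000e+00] [ 0.05 -0.09 -0.02] [-3.63401840e-02  4.36004649e-01  1.62015088e+00 -7.66735639e-05
  1.08555627e+00 -7.46781673e-02]
0.055 22 [-0.033   0.0376] [-0.0137  0.0831]
0.06 39 [-0.0328  0.0364] [-0.0132  0.0847]
0.065 18 [-0.0267  0.0356] [-0.015   0.0792]
0.07 3 [-0.0244  0.0623] [-0.0216  0.075 ]
```

```bash
python3 -c "
from h import *
c=cam('scene');Q=cloud(c);P=cloud(cam('top'))
for n,C in(('s',Q),('t',P)):
  for z in np.arange(-.005,.30,.01):
    xy=tow((-.03,.065,0))[:2]
    w=(np.hypot(C[...,0]-xy[0],C[...,1]-xy[1])<.13)&(abs(C[...,2]-.06-z)<.005)&(z>.055)
    if w.any():
        b=np.array([tob(p) for p in C[w]]);print(n,round(z,3),w.sum(),np.percentile(b,[5,95],0)[:,:2].round(3).tolist())
"
```

```text
s 0.065 62 [[-0.028, 0.018], [-0.015, 0.079]]
s 0.075 4 [[-0.021, 0.012], [0.068, 0.075]]
s 0.155 48 [[-0.11, 0.036], [0.057, 0.103]]
s 0.165 110 [[-0.108, 0.036], [0.056, 0.103]]
s 0.175 192 [[-0.08, 0.033], [0.059, 0.103]]
s 0.185 93 [[-0.096, 0.035], [0.063, 0.101]]
s 0.195 374 [[-0.099, 0.037], [0.063, 0.101]]
s 0.205 49 [[-0.024, 0.045], [0.045, 0.092]]
s 0.215 50 [[-0.032, 0.048], [-0.012, 0.092]]
s 0.225 45 [[-0.023, 0.049], [-0.012, 0.089]]
s 0.235 14 [[-0.02, 0.046], [-0.011, 0.089]]
s 0.245 16 [[-0.068, 0.036], [-0.011, 0.104]]
s 0.255 73 [[-0.062, 0.036], [0.007, 0.103]]
s 0.265 97 [[-0.025, 0.037], [0.005, 0.101]]
s 0.275 12 [[-0.011, 0.044], [0.005, 0.089]]
s 0.285 89 [[-0.023, 0.036], [0.009, 0.104]]
s 0.295 74 [[-0.024, 0.033], [0.01, 0.104]]
t 0.065 12 [[-0.047, 0.008], [0.025, 0.02]]
t 0.075 1 [[0.079, -0.002], [0.079, -0.002]]
t 0.165 1 [[-0.083, 0.092], [-0.083, 0.092]]
t 0.175 4 [[-0.086, 0.091], [-0.074, 0.092]]
t 0.185 3 [[-0.091, 0.053], [-0.084, 0.078]]
t 0.195 43 [[-0.091, 0.036], [0.063, 0.086]]
t 0.205 7 [[-0.082, 0.059], [-0.082, 0.084]]
t 0.215 2 [[-0.081, 0.047], [-0.081, 0.056]]
t 0.225 10 [[-0.083, 0.051], [-0.081, 0.082]]
t 0.235 6 [[-0.076, 0.06], [-0.066, 0.093]]
t 0.245 38 [[-0.082, 0.045], [-0.067, 0.092]]
t 0.255 64 [[-0.082, 0.041], [-0.06, 0.097]]
t 0.265 4 [[-0.068, 0.051], [-0.068, 0.073]]
t 0.275 2 [[-0.07, 0.072], [-0.067, 0.081]]
t 0.285 10 [[-0.071, 0.04], [-0.059, 0.092]]
t 0.295 9 [[-0.07, 0.045], [-0.061, 0.084]]
```

The body sits higher above the case than I assumed, so the shut fingertips are still above the button. I keep lowering and watch the force.

Emit:
move_arm(
  motion=[
    [0, 0, 0.01, 0, 0, 0],
    [0, 0, 0.02, 0, 0, 0],
    [0, 0, 0.02, 0, 0, 0],
  ],
)

```text
time: 30.18
tool_pos: [0.5302, 0.0571, 0.1175]
tool_rot: [-3.141, 0.0, 1.609]
contact_force: [-0.2, 0.4, -0.1]
opening: 0.0007
grip_force: 0.0
```

Emit:
move_arm(
  motion=[
    [0, 0, 0.01, 0, 0, 0],
    [0, 0, 0.02, 0, 0, 0],
  ],
)

```text
time: 30.42
tool_pos: [0.5303, 0.0572, 0.1155]
tool_rot: [3.142, 0.0, 1.609]
contact_force: [0.1, -1.0, 0.0]
opening: 0.0004
grip_force: 0.0
```

Emit:
move_arm(
  motion=[
    [0, 0, 0.01, 0, 0, 0],
    [0, 0, 0.02, 0, 0, 0],
  ],
)

```text
time: 30.68
tool_pos: [0.5303, 0.0571, 0.1135]
tool_rot: [3.142, 0.0, 1.609]
contact_force: [0.1, 0.0, -0.4]
opening: 0.0008
grip_force: 0.0
```

Emit:
move_arm(
  motion=[
    [0, 0, 0.01, 0, 0, 0],
    [0, 0, 0.02, 0, 0, 0],
  ],
)

```text
time: 30.92
tool_pos: [0.5302, 0.0572, 0.1115]
tool_rot: [-3.142, 0.0, 1.609]
contact_force: [0.2, -0.1, 0.3]
opening: 0.0007
grip_force: 0.0
```

Emit:
move_arm(
  motion=[
    [0, 0, 0.01, 0, 0, 0],
    [0, 0, 0.02, 0, 0, 0],
  ],
)

```text
time: 31.18
tool_pos: [0.5303, 0.0572, 0.1095]
tool_rot: [-3.142, 0.0, 1.609]
contact_force: [0.3, 1.0, -0.2]
opening: 0.0004
grip_force: 0.0
```

```bash
python3 -c "
from h import *
o=robot.observe();print(tob(o['tool_pos']),o['contact_force'],o['opening'])
c=cam('scene');save(c,'sc8.png',(255,150,315,215),9)
Q=cloud(c);np.set_printoptions(linewidth=200)
b=np.apply_along_axis(tob,2,Q)[175:206:2,268:306:2]
print((b[...,2]*1000).round());print((b[...,0]*1000).round())
"
```

```text
[-0.0309  0.0651  0.0495] [ 0.33569047  1.00899811 -0.17393918] 0.00042896777224748003
[[ 18. -58. -59. -57. -59. -54. 159. 187. 175. 166. 165. 167. 169. 170. 187. 187. 170. 166. 157.]
 [ 18.  20.  16.  18.  18. -49. 186. 180. 171. 155. 160. 163. 167. 165. 186. 184. 166. 168. -55.]
 [ 14.  19.  17.  19. 186. 183. 188. 187. 186. 188. 149. 151. 155. 156. 189. 164. 162. 167. -60.]
 [ 18.  17.  16. 186. 182. 183. 185. 187. 188. 192. 188. 190. 187. 184. 186. 159. 155. 157. -60.]
 [ 19.  18.  15. 186. 189. 187. 186. 189. 184. 185. 183. 186. 187. 187. 187. 187.  17.  16. -58.]
 [  6.  10.  10. 181. 179. 181. 183. 186. 188. 187. 185. 187. 186. 186. 189. 186.  18.  15.  14.]
 [ 11.   7.   3. 171. 172. 175. 176. 179. 181. 187. 187. 186. 185. 183. 184. 190.  16.  16.  18.]
 [  4.   5.   4. 154. 156. 159. 172. 169. 172. 171. 174. 178. 183. 182. 188. 180.  15.  17.  19.]
 [  1.   1.   1. 147. 150. 151. 153. 156. 155. 157. 161. 170. 173. 177. 177. 165.  18.  17.  13.]
 [  2.   2.   2.  59.  59.  61.  63. 147. 147. 151. 150. 156. 157. 160. 160.  -1.   4.  11.   6.]
 [  4.  -4.   1.  56.  56.  59.  
[... 1728 characters left out ...]
 -51.  -61.  -58.  -12.  -14.  -12.  -16.  -18.  -16.  -15.  -19.   58.   55.   52.   55.  -86.  -85.  -90.  -88.]
 [ -46.  -42.  -47.  -18.  -13.  -14.  -14.  -15.  -14.  -17.  -16.  -14.  -19.  -22.  -28.  -80.  -76.  -83.  -84.]
 [ -40.  -36.  -39.  -18.  -17.  -16.  -14.  -16.  -15.  -17.  -15.  -12.  -15.  -16.  -31.  -64.  -69.  -72.  -76.]
 [ -27.  -29.  -28.  -16.  -19.  -15.  -17.  -14.  -17.  -16.  -15.  -14.  -16.  -16.  -39.  -58.  -58.  -60.  -61.]
 [ -20.  -21.  -26.  -16.  -16.  -17.  -14.   -8.  -18.  -14.  -13.  -16.  -14.  -18.  -30.  -35.  -35.  -38.  -43.]
 [  -8.  -17.  -16.  -17.  -20.  -20.  -20.  -15.  -15.  -17.  -12.  -18.   nan  -20.  -25.  -27.  -26.  -27.  -33.]]
```

View pics/sc8.png

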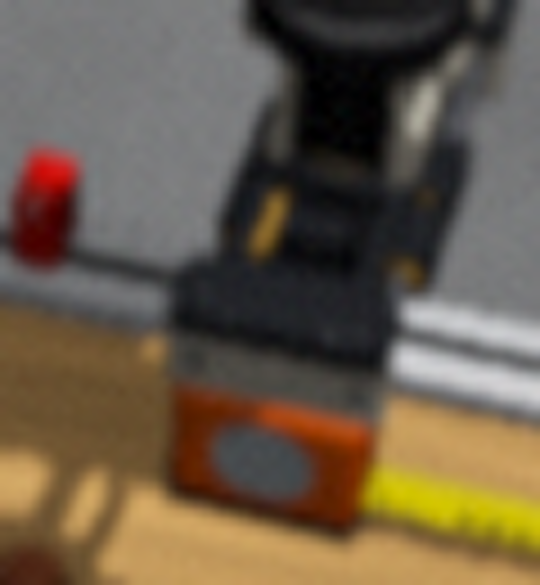

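```bash
python3 -c "
from h import *
c=cam('scene')
def atx(u,v,x):
    o,d=ray(c,u,v);return (o+d*(x-o[0])/d[0]).round(4)
print('sc1 tip (tool .5502,.2063,.2022)',atx(280+285/5,120+387/5,.5502+.055),atx(280+285/5,120+387/5,.5502+.065))
print('sc3 tip (tool .5361,-.1376,.2166)',atx(180+248/5,120+187/5,.5361+.04))
"
```

```text
sc1 tip (tool .5502,.2063,.2022) [0.6052 0.2111 0.237 ] [0.6152 0.212  0.2476]
sc3 tip (tool .5361,-.1376,.2166) [ 0.5761 -0.1277  0.2555]
```

Emit:
move_arm(
  motion=[
    [0, 0, -0.4, 0, 0, 0],
    [0, 0, -0.8, 0, 0, 0],
    [0, 0, -1, 0, 0, 0],
    [0, 0, -1, 0, 0, 0],
    [0, 0, -1, 0, 0, 0],
  ],
)

```text
time: 31.9
tool_pos: [0.5297, 0.0572, 0.2085]
tool_rot: [-3.14, -0.0, 1.609]
contact_force: [-0.3, -0.4, -0.5]
opening: 0.0006
grip_force: 0.0
```

Emit:
move_arm(
  motion=[
    [0, -0.4, -0.3, 0, 0, 0],
    [0, -0.8, -0.3, 0, 0, 0],
    [0, -1, -0.3, 0, 0, 0],
    [0, -1, -0.3, 0, 0, 0],
  ],
)

```text
time: 32.4
tool_pos: [0.4291, 0.0534, 0.2389]
tool_rot: [-3.14, -0.0, 1.609]
contact_force: [-0.3, -0.4, 0.6]
opening: 0.0002
grip_force: 0.0
```

```bash
python3 -c "
from h import *
t,s,P,Q=tapefin();o=robot.observe();print(o['tool_pos'])
X=o['tool_pos']
w=(np.hypot(Q[...,0]-X[0],Q[...,1]-X[1])<.05)&(Q[...,2]>.14)
z=Q[w][:,2];print(np.sort(z)[:30].round(3))
m=w&(Q[...,2]<np.sort(z)[15]);print(np.argwhere(m)[:6],Q[m][:6].round(3))
"
```

```text
top case top 7 [-0.0286  0.0139] [0.0172 0.0038] 0.7 z 0.0634
top button 1 plane [-0.0373  0.012   0.07  ] cloud [-0.0372  0.012   0.0689]
top blade y 0.1858 0.274 slope x/y deg 18.4 mean x 0.020782352941176467
top marker 29 [-0.1126 -0.066   0.0545] [-0.1127 -0.066   0.0553]
top trivet 343 [ 0.0465 -0.1553  0.014 ] [ 0.0472 -0.1556] [0.0893 0.0699] 80.3
scene case top 157 [-0.0263  0.049 ] [0.031  0.0716] 1.3 z 0.0613
scene button 34 plane [-0.028   0.0686  0.07  ] cloud [-0.027   0.0688  0.071 ]
scene blade y 0.0832 0.2849 slope x/y deg 0.48 mean x -0.0329829326923077
scene marker 44 [-0.1028 -0.0606  0.0545] [-0.1041 -0.061   0.0532]
scene trivet 419 [ 0.0492 -0.1516  0.014 ] [ 0.0485 -0.1517] [0.0901 0.0632] 81.8
tool [-0.1305  0.065   0.1791]
[0.43072631 0.05329622 0.23906836]
[0.337 0.337 0.338 0.34  0.34  0.34  0.341 0.341 0.342 0.343 0.344 0.345
 0.345 0.345 0.346 0.346 0.346 0.347 0.347 0.347 0.348 0.348 0.348 0.348
 0.349 0.349 0.349 0.349 0.349 0.349]
[[116 318]
 [117 318]
 [119 317]
 [120 317]
 [121 316]
 [122 316]] [[0.402 0.091 0.345]
 [0.4   0.091 0.34 ]
 [0.417 0.091 0.344]
 [0.415 0.091 0.34 ]
 [0.428 0.091 0.345]
 [0.422 0.09  0.337]]
```

The cameras put the fingertips about 33 mm above the reported TCP. Both the open-tip sighting and the body height show this, so the button contact should come at a reported board z of about 0.037. I go back and press again with that correction.

Emit:
move_arm(
  motion=[
    [0, 0.4, 0.3, 0, 0, 0],
    [0, 0.8, 0.3, 0, 0, 0],
    [0, 1, 0.3, 0, 0, 0],
    [0, 1, 0.3, 0, 0, 0],
  ],
)

```text
time: 33.0
tool_pos: [0.5316, 0.0571, 0.208]
tool_rot: [-3.14, -0.0, 1.609]
contact_force: [0.2, -0.9, 0.3]
opening: 0.0006
grip_force: 0.0
```

Emit:
move_arm(
  motion=[
    [0, 0, 0.4, 0, 0, 0],
    [0, 0, 0.8, 0, 0, 0],
    [0, 0, 1, 0, 0, 0],
    [0, 0, 1, 0, 0, 0],
    [0, 0, 1, 0, 0, 0],
  ],
)

```text
time: 33.62
tool_pos: [0.5307, 0.0571, 0.1105]
tool_rot: [3.14, 0.0, 1.609]
contact_force: [-0.1, 0.1, -0.8]
opening: 0.0006
grip_force: 0.0
```

Emit:
move_arm(
  motion=[
    [0, 0, 0.02, 0, 0, 0],
    [0, 0, 0.04, 0, 0, 0],
    [0, 0, 0.05, 0, 0, 0],
    [0, 0, 0.05, 0, 0, 0],
  ],
)

```text
time: 34.12
tool_pos: [0.5302, 0.0572, 0.1046]
tool_rot: [-3.142, 0.0, 1.609]
contact_force: [0.1, -0.5, -0.4]
opening: 0.0006
grip_force: 0.0
```

Emit:
move_arm(
  motion=[
    [0, 0, 0.01, 0, 0, 0],
    [0, 0, 0.02, 0, 0, 0],
  ],
)

```text
time: 34.38
tool_pos: [0.5306, 0.0571, 0.1033]
tool_rot: [3.141, 0.0, 1.609]
contact_force: [-1.7, 0.6, 6.4]
opening: 0.0005
grip_force: 2.9
```

Emit:
move_arm(
  motion=[
    [0, 0, 0.01, 0, 0, 0],
    [0, 0, 0.02, 0, 0, 0],
  ],
)

```text
time: 34.62
tool_pos: [0.5306, 0.0571, 0.1014]
tool_rot: [3.14, 0.0, 1.609]
contact_force: [-1.9, 0.1, 6.6]
opening: 0.0003
grip_force: 2.9
```

Emit:
move_arm(
  motion=[
    [0, 0, 0.005, 0, 0, 0],
    [0, 0, 0.01, 0, 0, 0],
  ],
)

```text
time: 34.88
tool_pos: [0.5308, 0.0571, 0.1007]
tool_rot: [3.14, 0.0, 1.609]
contact_force: [-2.0, -0.2, 11.4]
opening: 0.0005
grip_force: 5.3
```

Emit:
move_arm(
  motion=[
    [0, 0, 0.003, 0, 0, 0],
    [0, 0, 0.005, 0, 0, 0],
  ],
)

```text
time: 35.12
tool_pos: [0.5309, 0.0571, 0.1007]
tool_rot: [3.139, 0.0, 1.609]
contact_force: [-2.9, -0.0, 12.6]
opening: 0.0007
grip_force: 6.2
```

Emit:
move_arm(
  motion=[
    [0, 0, 0.004, 0, 0, 0],
    [0, 0, 0.007, 0, 0, 0],
    [0, 0, 0.007, 0, 0, 0],
    [0, 0, 0.007, 0, 0, 0],
  ],
)

```text
time: 35.62
tool_pos: [0.5312, 0.0571, 0.1006]
tool_rot: [3.138, 0.001, 1.609]
contact_force: [-4.2, 0.3, 15.7]
opening: 0.0008
grip_force: 7.7
```

Seated at 15.7 N. I rise, check the tape, and move above the marker.

Emit:
move_arm(
  motion=[
    [0, 0, -0.2, 0, 0, 0],
    [0, 0, -0.6, 0, 0, 0],
    [0, 0, -1, 0, 0, 0],
    [0, 0, -1, 0, 0, 0],
  ],
)

```text
time: 36.12
tool_pos: [0.5321, 0.0572, 0.2016]
tool_rot: [3.135, 0.001, 1.609]
contact_force: [0.3, 0.0, -0.3]
opening: 0.0004
grip_force: 0.0
```

Emit:
move_arm(
  motion=[
    [-0.3, -0.4, 0, 0, 0, 0],
    [-0.65, -0.8, 0, 0, 0, 0],
    [-0.65, -0.8, 0, 0, 0, 0],
  ],
  fingers=0.1,
)

```text
time: 36.5
tool_pos: [0.4502, -0.0122, 0.1975]
tool_rot: [-3.139, -0.0, 1.606]
contact_force: [0.6, 0.1, 0.5]
opening: 0.0259
grip_force: 0.0
```

Emit:
move_arm(
  motion=[
    [-0.3, 0, 0, 0, 0, 0],
    [-0.65, 0, 0, 0, 0, 0],
    [-0.65, 0, 0, 0, 0, 0],
    [-0.65, 0, 0, 0, 0, 0],
  ],
)

```text
time: 37.0
tool_pos: [0.4554, -0.0751, 0.1978]
tool_rot: [-3.141, -0.001, 1.609]
contact_force: [0.0, -0.7, -0.3]
opening: 0.0505
grip_force: 0.0
```

```bash
python3 -c "
from h import *
t,s,P,Q=tapefin();o=robot.observe();print(o['tool_pos'])"
```

```text
top case top 90 [-0.0317  0.0509] [0.0311 0.0562] 2.5 z 0.06055
top button 18 plane [-0.0338  0.0646  0.07  ] cloud [-0.0331  0.0649  0.0657]
top blade y 0.067 0.2812 slope x/y deg 9.52 mean x -0.011498384728340675
top trivet 328 [ 0.0477 -0.1557  0.014 ] [ 0.0485 -0.1552] [0.0898 0.0625] 80.6
scene case top 155 [-0.0266  0.0488] [0.0706 0.032 ] 89.3 z 0.0612
scene button 30 plane [-0.027   0.0691  0.07  ] cloud [-0.0292  0.0687  0.0676]
scene blade y 0.0821 0.2859 slope x/y deg 0.47 mean x -0.03308233890214797
scene marker 49 [-0.1052 -0.0606  0.0545] [-0.1063 -0.061   0.0534]
scene trivet 422 [ 0.0491 -0.1514  0.014 ] [ 0.0498 -0.1536] [0.0959 0.0661] 80.6
tool [-0.1108 -0.0639  0.1381]
[ 0.45537042 -0.07482481  0.19807107]
```

The button now reads about 3.5 mm lower and the blade hasn't moved. Next I grip the marker and slide it +146 mm.

Emit:
move_arm(
  motion=[
    [-0.01, 0, 0.3, 0, 0, 0],
    [-0.01, 0, 0.65, 0, 0, 0],
    [-0.01, 0, 0.65, 0, 0, 0],
  ],
)

```text
time: 37.48
tool_pos: [0.4537, -0.0755, 0.1317]
tool_rot: [-3.137, -0.002, 1.61]
contact_force: [0.3, 0.3, 1.0]
opening: 0.0505
grip_force: 0.0
```

Emit:
move_arm(
  motion=[
    [0, 0, 0.2, 0, 0, 0],
    [0, 0, 0.4, 0, 0, 0],
    [0, 0, 0.55, 0, 0, 0],
    [0, 0, 0.65, 0, 0, 0],
    [0, 0, 0.65, 0, 0, 0],
  ],
)

```text
time: 38.1
tool_pos: [0.4556, -0.0766, 0.0687]
tool_rot: [3.142, 0.0, 1.61]
contact_force: [0.1, -0.2, 0.1]
opening: 0.0505
grip_force: 0.0
```

Emit:
move_arm(
  motion=[
    [0, 0, 0, 0, 0, 0],
    [0, 0, 0, 0, 0, 0],
    [0, 0, 0, 0, 0, 0],
    [0, 0, 0, 0, 0, 0],
  ],
  fingers=-1,
  newtons=8,
)

```text
time: 38.6
tool_pos: [0.4566, -0.077, 0.069]
tool_rot: [3.139, 0.001, 1.609]
contact_force: [4.4, 0.7, 2.8]
opening: 0.0281
grip_force: 8.0
```

Emit:
move_arm(
  motion=[
    [0.1, 0.01, 0, 0, 0, 0],
    [0.25, 0.01, 0, 0, 0, 0],
    [0.4, 0.01, 0, 0, 0, 0],
    [0.55, 0.01, 0, 0, 0, 0],
    [0.65, 0.01, 0, 0, 0, 0],
    [0.735, 0.01, 0, 0, 0, 0],
    [0.735, 0.01, 0, 0, 0, 0],
  ],
)

```text
time: 39.48
tool_pos: [0.4537, -0.0026, 0.069]
tool_rot: [3.141, 0.0, 1.61]
contact_force: [0.8, 1.1, 7.1]
opening: 0.0278
grip_force: 8.0
```

Emit:
move_arm(
  motion=[
    [0.1, 0, 0, 0, 0, 0],
    [0.25, 0, 0, 0, 0, 0],
    [0.4, 0, 0, 0, 0, 0],
    [0.55, 0, 0, 0, 0, 0],
    [0.65, 0, 0, 0, 0, 0],
    [0.735, 0, 0, 0, 0, 0],
    [0.735, 0, 0, 0, 0, 0],
    [0.735, 0, 0, 0, 0, 0],
  ],
)

```text
time: 40.48
tool_pos: [0.4509, 0.0707, 0.069]
tool_rot: [3.141, -0.0, 1.609]
contact_force: [1.3, 2.3, 6.0]
opening: 0.0282
grip_force: 8.0
```

Emit:
move_arm(
  motion=[
    [0, 0, 0, 0, 0, 0],
    [0, 0, 0, 0, 0, 0],
    [0, 0, 0, 0, 0, 0],
    [0, 0, 0, 0, 0, 0],
  ],
  fingers=0.1,
)

```text
time: 40.98
tool_pos: [0.4506, 0.0701, 0.0683]
tool_rot: [-3.141, 0.0, 1.609]
contact_force: [-0.5, -0.5, 0.2]
opening: 0.0506
grip_force: 0.0
```

Emit:
move_arm(
  motion=[
    [0, 0, -0.3, 0, 0, 0],
    [0, 0, -0.7, 0, 0, 0],
    [0, 0, -1, 0, 0, 0],
    [0, 0, -1, 0, 0, 0],
  ],
)

```text
time: 41.48
tool_pos: [0.4521, 0.0701, 0.1704]
tool_rot: [3.137, 0.0, 1.609]
contact_force: [0.1, -0.6, 0.0]
opening: 0.0501
grip_force: 0.0
```

Emit:
move_arm(
  motion=[
    [-0.5, 0, -0.2, 0, 0, 0],
    [-1, 0, -0.3, 0, 0, 0],
    [-1, 0, -0.3, 0, 0, 0],
  ],
)

```text
time: 41.85
tool_pos: [0.4546, -0.0324, 0.1979]
tool_rot: [-3.141, 0.001, 1.605]
contact_force: [0.6, 0.5, -0.1]
opening: 0.0506
grip_force: 0.0
```

```bash
python3 -c "
from h import *
t,s,P,Q=tapefin();o=robot.observe();print(o['tool_pos'])
for c,C in((t,P),(s,Q)):
    k=blob(mask(c,[170,120,60],[8,255,255]),C,near(C,tow((-.112,.08,0))[:2],.06,.09,.125))
    if k:
        b=np.array([tob(p) for p in C[k[1]]]);print('marker',k[1].sum(),tob(onplane(c,*k[0],.1145)),np.percentile(b,[3,97],0).round(4).tolist())
"
```

```text
top blade y 0.0865 0.2812 slope x/y deg -0.24 mean x -0.02870197044334975
top trivet 334 [ 0.0462 -0.1556  0.014 ] [ 0.0455 -0.155 ] [0.0956 0.0659] 82.2
scene case top 157 [-0.0255  0.0483] [0.0721 0.0308] 89.1 z 0.0607
scene button 30 plane [-0.027   0.0691  0.07  ] cloud [-0.0286  0.0688  0.0683]
scene blade y 0.0821 0.2849 slope x/y deg 0.35 mean x -0.033038349514563116
scene marker 52 [-0.1029  0.086   0.0545] [-0.1041  0.0858  0.0533]
scene trivet 422 [ 0.0494 -0.1512  0.014 ] [ 0.0453 -0.1514] [0.0925 0.0723] 80.1
tool [-0.1105 -0.0188  0.1373]
[ 0.45387108 -0.02968559  0.19728982]
marker 61 [-0.0994  0.0865  0.0545] [[-0.1172, 0.0772, 0.0322], [-0.0915, 0.0942, 0.0617]]
```

The marker is level with the case front, both near y = 0.085 in the scene view. The trivet is unmoved, yawed about -9°. I go above it and turn to match.

Emit:
move_arm(
  motion=[
    [-0.34, 0.39, 0, 0, 0, 0],
    [-0.684, 0.783, 0, 0, 0, 0],
    [-0.684, 0.783, 0, 0, 0, 0],
  ],
  fingers=0.7,
)

```text
time: 42.32
tool_pos: [0.5368, -0.0954, 0.1964]
tool_rot: [-3.14, -0.001, 1.609]
contact_force: [-0.5, 0.0, 0.2]
opening: 0.0754
grip_force: 0.0
```

Emit:
move_arm(
  motion=[
    [-0.34, 0.39, 0, 0, 0, 0],
    [-0.684, 0.783, 0, 0, 0, 0.05],
    [-0.684, 0.783, 0, 0, 0, 0.05],
    [-0.684, 0.783, 0, 0, 0, 0.05],
  ],
)

```text
time: 42.82
tool_pos: [0.6154, -0.1585, 0.1974]
tool_rot: [-3.139, -0.001, 1.454]
contact_force: [-0.9, -0.1, 0.4]
opening: 0.0781
grip_force: 0.0
```

Emit:
move_arm(
  motion=[
    [0, 0, 0.4, 0, 0, 0],
    [0, 0, 0.75, 0, 0, 0],
    [0, 0, 0.75, 0, 0, 0],
  ],
)

```text
time: 43.2
tool_pos: [0.6137, -0.1582, 0.1213]
tool_rot: [-3.135, -0.002, 1.454]
contact_force: [-0.1, 0.9, 0.2]
opening: 0.0778
grip_force: 0.0
```

```bash
python3 -c "
from h import *
o=robot.observe();print(tob(o['tool_pos']),o['tool_rot'],o['opening'])
s=cam('scene');save(s,'sc9.png',(175,130,275,225),7)
Q=cloud(s);k=blob(mask(s,[5,60,60],[20,255,255]),Q,near(Q,tow((.046,-.155,0))[:2],.09,.068,.085));print(k[1].sum(),tob(onplane(s,*k[0],.074)))"
```

```text
[ 0.0443 -0.1533  0.0613] [-3.13548143e+00 -1.74351474e-03  1.45404246e+00] 0.07780344695650744
408 [ 0.0504 -0.1505  0.014 ]
```

View pics/sc9.png

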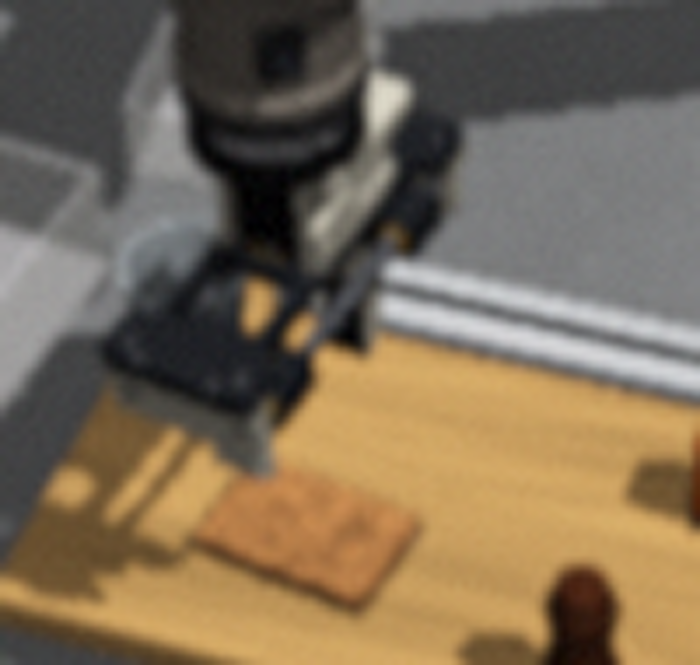

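The crop shows the trivet clear at (305,535) with the open fingers coming in above it. I descend with a force check.

Emit:
move_arm(
  motion=[
    [-0.02, 0.0, 0.3, 0, 0, 0],
    [-0.02, 0, 0.5, 0, 0, 0],
    [-0.02, 0, 0.65, 0, 0, 0],
    [-0.02, 0, 0.7, 0, 0, 0],
    [-0.02, 0, 0.7, 0, 0, 0],
  ],
)

```text
time: 43.88
tool_pos: [0.6165, -0.1625, 0.0542]
tool_rot: [3.141, 0.0, 1.452]
contact_force: [0.2, -0.4, 0.4]
opening: 0.078
grip_force: 0.0
```

Emit:
move_arm(
  motion=[
    [0, 0, 0.03, 0, 0, 0],
    [0, 0, 0.06, 0, 0, 0],
    [0, 0, 0.09, 0, 0, 0],
    [0, 0, 0.09, 0, 0, 0],
  ],
)

```text
time: 44.38
tool_pos: [0.6158, -0.1624, 0.0441]
tool_rot: [-3.141, -0.0, 1.452]
contact_force: [0.1, -0.4, -0.3]
opening: 0.0778
grip_force: 0.0
```

Emit:
move_arm(
  motion=[
    [0, 0, 0.01, 0, 0, 0],
    [0, 0, 0.02, 0, 0, 0],
    [0, 0, 0.02, 0, 0, 0],
  ],
)

```text
time: 44.75
tool_pos: [0.616, -0.1625, 0.0424]
tool_rot: [-3.141, 0.0, 1.452]
contact_force: [0.5, 0.5, 0.4]
opening: 0.0779
grip_force: 0.0
```

Emit:
move_arm(
  motion=[
    [0, 0, 0.01, 0, 0, 0],
    [0, 0, 0.02, 0, 0, 0],
    [0, 0, 0.02, 0, 0, 0],
  ],
)

```text
time: 45.12
tool_pos: [0.616, -0.1624, 0.0403]
tool_rot: [-3.141, 0.0, 1.452]
contact_force: [-0.4, 0.1, 0.6]
opening: 0.0783
grip_force: 0.0
```

Emit:
move_arm(
  motion=[
    [0, 0, 0.01, 0, 0, 0],
    [0, 0, 0.02, 0, 0, 0],
    [0, 0, 0.02, 0, 0, 0],
  ],
)

```text
time: 45.5
tool_pos: [0.616, -0.1625, 0.0383]
tool_rot: [-3.141, 0.0, 1.452]
contact_force: [0.4, 0.4, 0.1]
opening: 0.0778
grip_force: 0.0
```

Emit:
move_arm(
  motion=[
    [0, 0, 0, 0, 0, 0],
    [0, 0, 0, 0, 0, 0],
    [0, 0, 0, 0, 0, 0],
    [0, 0, 0, 0, 0, 0],
    [0, 0, 0, 0, 0, 0],
  ],
  fingers=-1,
  newtons=12,
)

```text
time: 46.12
tool_pos: [0.6162, -0.1625, 0.0385]
tool_rot: [3.141, 0.0, 1.452]
contact_force: [0.3, -0.2, 0.1]
opening: 0.0595
grip_force: 12.0
```

Emit:
move_arm(
  motion=[
    [0, 0, -0.3, 0, 0, 0],
    [0, 0, -0.6, 0, 0, 0],
    [0, 0, -1, 0, 0, 0],
    [0, 0, -1, 0, 0, -0.05],
    [0, 0, -1, 0, 0, -0.05],
    [0, 0, -1, 0, 0, -0.05],
  ],
)

```text
time: 46.88
tool_pos: [0.6155, -0.1623, 0.1375]
tool_rot: [-3.14, -0.001, 1.606]
contact_force: [-1.0, -0.0, -1.3]
opening: 0.0598
grip_force: 12.0
```

Emit:
move_arm(
  motion=[
    [0.4, 0.02, 0, 0, 0, 0],
    [0.79, 0.029, 0, 0, 0, 0],
    [0.79, 0.029, 0, 0, 0, 0],
  ],
)

```text
time: 47.25
tool_pos: [0.6154, -0.0807, 0.1377]
tool_rot: [-3.14, -0.001, 1.611]
contact_force: [0.2, -1.4, -1.4]
opening: 0.0598
grip_force: 12.0
```

Emit:
move_arm(
  motion=[
    [0.4, 0.02, 0, 0, 0, 0],
    [0.79, 0.029, 0, 0, 0, 0],
    [0.79, 0.029, 0, 0, 0, 0],
  ],
)

```text
time: 47.62
tool_pos: [0.6155, -0.0026, 0.1379]
tool_rot: [-3.141, -0.0, 1.611]
contact_force: [0.4, 0.0, -1.4]
opening: 0.0598
grip_force: 12.0
```

Emit:
move_arm(
  motion=[
    [0.4, 0.02, 0, 0, 0, 0],
    [0.79, 0.029, 0, 0, 0, 0],
    [0.79, 0.029, 0, 0, 0, 0],
    [0.79, 0.029, 0, 0, 0, 0],
    [0.79, 0.029, 0, 0, 0, 0],
  ],
)

```text
time: 48.25
tool_pos: [0.6158, 0.073, 0.1383]
tool_rot: [-3.141, 0.001, 1.607]
contact_force: [-0.7, -1.1, -1.1]
opening: 0.06
grip_force: 12.0
```

```bash
python3 -c "
from h import *
o=robot.observe();print(tob(o['tool_pos']),o['tool_rot'],o['opening'])
t=cam('top');s=cam('scene');save(s,'sc10.png',(230,100,350,220),6)
for c in(t,s):
  Q=cloud(c);k=blob(mask(c,[5,60,60],[20,255,255]),Q,near(Q,o['tool_pos'][:2],.07,.14,.2))
  if k:
    b=np.array([tob(p) for p in Q[k[1]]]);r=cv2.minAreaRect(b[:,:2].astype('f4'));print(k[1].sum(),np.percentile(b,[3,97],0).round(3).tolist(),r)"
```

```text
[0.0553 0.0776 0.0783] [-3.14145676e+00  5.23995334e-04  1.60710848e+00] 0.05997453201755838
3 [[0.043, 0.037, 0.11], [0.053, 0.038, 0.12]] ((0.047892916947603226, 0.03748892992734909), (0.00981274526566267, 0.00027821160620078444), 2.9207279682159424)
143 [[0.028, 0.106, 0.105], [0.085, 0.128, 0.12]] ((0.056255314499139786, 0.1163976639509201), (0.026727760210633278, 0.061578307300806046), 85.5730209350586)
```

View pics/sc10.png

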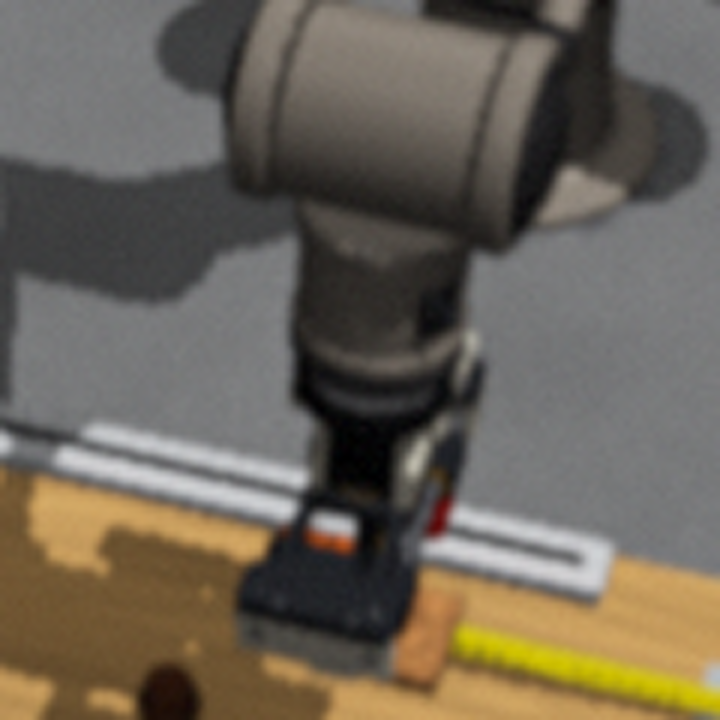

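The crop shows the trivet held flat at (430,635), its left edge at y of about 0.13, so its centre is near 0.081. I lower it and release.

Emit:
move_arm(
  motion=[
    [0.01, 0, 0.3, 0, 0, 0],
    [0.01, 0, 0.6, 0, 0, 0],
    [0.01, 0, 0.8, 0, 0, 0],
    [0.01, 0, 0.9, 0, 0, 0],
    [0.01, 0, 0.95, 0, 0, 0],
    [0.01, 0, 0.95, 0, 0, 0],
  ],
)

```text
time: 49.1
tool_pos: [0.6159, 0.0755, 0.0438]
tool_rot: [3.141, 0.0, 1.609]
contact_force: [-0.2, 0.1, -0.7]
opening: 0.0599
grip_force: 12.0
```

Emit:
move_arm(
  motion=[
    [0, 0, 0.02, 0, 0, 0],
    [0, 0, 0.04, 0, 0, 0],
    [0, 0, 0.047, 0, 0, 0],
    [0, 0, 0.047, 0, 0, 0],
  ],
)

```text
time: 49.6
tool_pos: [0.6156, 0.0757, 0.0387]
tool_rot: [-3.142, 0.0, 1.609]
contact_force: [0.7, -0.9, -1.7]
opening: 0.0598
grip_force: 12.0
```

Emit:
move_arm(
  motion=[
    [0, 0, 0.006, 0, 0, 0],
    [0, 0, 0.006, 0, 0, 0],
    [0, 0, 0.006, 0, 0, 0],
  ],
)

```text
time: 49.98
tool_pos: [0.6157, 0.0757, 0.0384]
tool_rot: [3.141, 0.0, 1.609]
contact_force: [-2.7, -0.7, 4.3]
opening: 0.0597
grip_force: 12.0
```

Emit:
move_arm(
  motion=[
    [0, 0, 0, 0, 0, 0],
    [0, 0, 0, 0, 0, 0],
    [0, 0, 0, 0, 0, 0],
    [0, 0, 0, 0, 0, 0],
  ],
  fingers=0.5,
)

```text
time: 50.48
tool_pos: [0.6156, 0.0756, 0.038]
tool_rot: [-3.142, 0.0, 1.609]
contact_force: [1.4, 0.1, 0.7]
opening: 0.0687
grip_force: 0.0
```

Emit:
move_arm(
  motion=[
    [0, 0, -0.3, 0, 0, 0],
    [0, 0, -0.6, 0, 0, 0],
    [0, 0, -1, 0, 0, 0],
    [0, 0, -1, 0, 0, 0],
  ],
)

```text
time: 50.98
tool_pos: [0.6177, 0.0757, 0.1418]
tool_rot: [3.134, 0.0, 1.609]
contact_force: [0.2, -0.3, -0.3]
opening: 0.0689
grip_force: 0.0
```

Emit:
move_arm(
  motion=[
    [0.3, -0.2, -0.2, 0, 0, 0],
    [0.6, -0.5, -0.4, 0, 0, 0],
    [0.95, -0.6, -0.4, 0, 0, 0],
    [0.95, -0.6, -0.4, 0, 0, 0],
  ],
)

```text
time: 51.48
tool_pos: [0.5508, 0.1703, 0.1777]
tool_rot: [-3.141, -0.0, 1.612]
contact_force: [-0.4, -0.2, -0.1]
opening: 0.0691
grip_force: 0.0
```

Emit:
move_arm(
  motion=[
    [0.4, -0.2, 0, 0, 0, 0],
    [0.95, -0.58, 0, 0, 0, 0],
    [0.95, -0.58, 0, 0, 0, 0],
  ],
)

```text
time: 51.85
tool_pos: [0.4883, 0.2628, 0.1773]
tool_rot: [-3.14, 0.0, 1.613]
contact_force: [0.9, -1.2, 0.3]
opening: 0.0689
grip_force: 0.0
```

```bash
cat >> h.py <<'E'
def look2():
    t=cam('top');s=cam('scene');P=cloud(t);Q=cloud(s)
    for c,C,n in((t,P,'top'),(s,Q,'scene')):
        k=blob(mask(c,[5,60,60],[20,255,255]),C,near(C,tow((.055,.08,0))[:2],.09,.070,.085))
        if k:
            b=np.array([tob(p) for p in C[k[1]]]);r=cv2.minAreaRect(b[:,:2].astype('f4'));print(n,'trivet',k[1].sum(),tob(onplane(c,*k[0],.074)),'rect',np.round(r[0],4),np.round(r[1],4),round(r[2],1),'z',np.median(b[:,2]))
        k=blob(mask(c,[170,120,60],[8,255,255]),C,near(C,tow((-.112,.08,0))[:2],.06,.106,.125))
        if k: print(n,'marker',k[1].sum(),tob(onplane(c,*k[0],.1145)))
        k=blob(mask(c,[2,150,60],[16,255,255]),C,near(C,tow((-.03,.05,0))[:2],.06,.112,.13))
        if k:
            b=np.array([tob(p) for p in C[k[1]]]);r=cv2.minAreaRect(b[:,:2].astype('f4'));print(n,'case',k[1].sum(),np.round(r[0],4),np.round(r[1],4),round(r[2],1))
        k=blob(mask(c,[0,0,0],[180,255,255]),C,near(C,(.483,.414),.06,.083,.1))
        if k: print(n,'knob',k[1].sum(),tob(onplane(c,*k[0],.092)),'w',onplane(c,*k[0],.092).round(4))
    o=robot.observe();print('tool',tob(o['tool_pos']),o['tool_pos'],o['opening'])
    return t,s,P,Q
E
python3 -c "
from h import *
look2()"
```

```text
top trivet 310 [0.0534 0.0808 0.014 ] rect [0.0536 0.0819] [0.0854 0.0607] 89.3 z 0.0154
top marker 33 [-0.1119  0.0812  0.0545]
top case 129 [-0.0319  0.0458] [0.0676 0.0343] 89.0
top knob 10 [-0.0676  0.4121  0.032 ] w [0.4803 0.4026 0.092 ]
scene trivet 448 [0.0548 0.0864 0.014 ] rect [0.0549 0.086 ] [0.0914 0.0639] 88.5 z 0.0161
scene marker 36 [-0.1062  0.0859  0.0545]
scene case 164 [-0.0277  0.0488] [0.0359 0.0717] 3.6
scene knob 54 [-0.0609  0.4243  0.032 ] w [0.4865 0.415  0.092 ]
tool [-0.0629  0.2701  0.1175] [0.49039117 0.26076726 0.17751427] 0.06894532281123722
```

The trivet sits 165 mm behind the marker and level with it, lying flat and square. Now the roaster.

Emit:
move_arm(
  motion=[
    [0.4, 0, 0, 0, 0, 0],
    [0.757, -0.01, 0, 0, 0, 0],
    [0.757, -0.01, 0, 0, 0, 0],
  ],
  fingers=0.1,
  newtons=30,
)

```text
time: 52.32
tool_pos: [0.4875, 0.3368, 0.1772]
tool_rot: [-3.141, 0.0, 1.61]
contact_force: [-0.7, -0.1, -0.0]
opening: 0.0513
grip_force: 0.0
```

Emit:
move_arm(
  motion=[
    [0.4, 0, 0, 0, 0, 0],
    [0.757, -0.01, 0, 0, 0, 0],
    [0.757, -0.01, 0, 0, 0, 0],
    [0.757, -0.01, 0.3, 0, 0, 0],
    [0.757, -0.01, 0.6, 0, 0, 0],
    [0.757, -0.01, 0.6, 0, 0, 0],
    [0.757, -0.01, 0.6, 0, 0, 0],
  ],
)

```text
time: 53.2
tool_pos: [0.4839, 0.4113, 0.1193]
tool_rot: [3.14, -0.0, 1.608]
contact_force: [-0.3, -0.4, 0.9]
opening: 0.0503
grip_force: 0.0
```

Emit:
move_arm(
  motion=[
    [0, 0, 0.2, 0, 0, 0],
    [0, 0, 0.4, 0, 0, 0],
    [0, 0, 0.6, 0, 0, 0],
    [0, 0, 0.7, 0, 0, 0],
    [0, 0, 0.7, 0, 0, 0],
  ],
)

```text
time: 53.82
tool_pos: [0.483, 0.412, 0.0485]
tool_rot: [3.141, 0.0, 1.609]
contact_force: [0.4, 0.3, -0.1]
opening: 0.0503
grip_force: 0.0
```

```bash
python3 -c "
from h import *
o=robot.observe();print(tob(o['tool_pos']),o['tool_pos'],o['contact_force'].round(1))"
```

```text
[-0.0646  0.4215 -0.0115] [0.48296458 0.41204913 0.04849139] [ 0.4  0.3 -0.1]
```

Emit:
move_arm(
  motion=[
    [0, 0, 0.03, 0, 0, 0],
    [0, 0, 0.06, 0, 0, 0],
    [0, 0, 0.07, 0, 0, 0],
    [0, 0, 0.07, 0, 0, 0],
  ],
)

```text
time: 54.32
tool_pos: [0.4826, 0.4122, 0.0411]
tool_rot: [3.142, 0.0, 1.609]
contact_force: [0.7, 0.0, -0.0]
opening: 0.0508
grip_force: 0.0
```

Emit:
move_arm(
  motion=[
    [0, 0, 0, 0, 0, 0],
    [0, 0, 0, 0, 0, 0],
    [0, 0, 0, 0, 0, 0],
    [0, 0, 0, 0, 0, 0],
    [0, 0, 0, 0, 0, 0],
  ],
  fingers=-1,
  newtons=30,
)

```text
time: 54.95
tool_pos: [0.483, 0.4123, 0.0412]
tool_rot: [3.141, -0.0, 1.609]
contact_force: [1.8, -0.3, -1.1]
opening: 0.0253
grip_force: 30.0
```

Emit:
move_arm(
  motion=[
    [0, 0, -0.2, 0, 0, 0],
    [0, 0, -0.5, 0, 0, 0],
    [0, 0, -0.9, 0, 0, 0],
    [0, 0, -0.9, 0, 0, 0],
    [0, 0, -0.9, 0, 0, 0],
  ],
)

```text
time: 55.58
tool_pos: [0.4814, 0.4115, 0.129]
tool_rot: [-3.138, 0.002, 1.609]
contact_force: [-0.3, 0.0, -4.8]
opening: 0.025
grip_force: 30.0
```

```bash
python3 -c "
from h import *
t=cam('top');s=cam('scene');o=robot.observe();print(tob(o['tool_pos']),o['tool_pos'],o['contact_force'].round(1))
for c in(t,s):
  Q=cloud(c);k=blob(mask(c,[0,90,50],[14,255,255]),Q,near(Q,o['tool_pos'][:2],.08,.05,.2))
  if k:
    b=np.array([tob(p) for p in Q[k[1]]]);b=b[np.isfinite(b[:,0])];print(k[1].sum(),np.percentile(b,[2,98],0).round(4).tolist())
  H=hsv(c);w=near(Q,o['tool_pos'][:2],.08,.05,.2)&(H[...,1]<70)&(H[...,2]>150)
  if w.any(): b=np.array([tob(p) for p in Q[w]]);print('band',len(b),np.percentile(b,[3,97],0).round(4).tolist())
"
```

```text
[-0.0662  0.4209  0.0685] [0.48131526 0.41137889 0.12854506] [-0.8  0.2 -5.3]
151 [[-0.0972, 0.3821, 0.0617], [-0.0329, 0.4123, 0.0895]]
band 2 [[-0.0283, 0.3991, 0.0577], [-0.0246, 0.4061, 0.0582]]
365 [[-0.0735, 0.3852, 0.049], [-0.0225, 0.4613, 0.087]]
band 1 [[-0.0494, 0.4646, 0.0643], [-0.0494, 0.4646, 0.0643]]
```

Emit:
move_arm(
  motion=[
    [0, 0, -0.3, 0, 0, 0],
    [0, 0, -0.6, 0, 0, 0],
    [0, 0, -0.6, 0, 0, 0],
  ],
)

```text
time: 56.05
tool_pos: [0.4834, 0.4128, 0.192]
tool_rot: [3.139, -0.001, 1.609]
contact_force: [0.4, 0.3, -5.3]
opening: 0.0251
grip_force: 30.0
```

Emit:
move_arm(
  motion=[
    [-0.3, 0.1, 0, 0, 0, 0],
    [-0.6, 0.2, 0, 0, 0, 0],
    [-0.85, 0.297, 0, 0, 0, 0],
    [-0.85, 0.297, 0, 0, 0, 0],
  ],
)

```text
time: 56.55
tool_pos: [0.5154, 0.3262, 0.1884]
tool_rot: [-3.138, 0.002, 1.607]
contact_force: [-0.7, 0.3, -5.0]
opening: 0.0254
grip_force: 30.0
```

Emit:
move_arm(
  motion=[
    [-0.3, 0.1, 0, 0, 0, 0],
    [-0.6, 0.2, 0, 0, 0, 0],
    [-0.85, 0.297, 0, 0, 0, 0],
    [-0.85, 0.297, 0, 0, 0, 0],
  ],
)

```text
time: 57.05
tool_pos: [0.5483, 0.2435, 0.1893]
tool_rot: [-3.139, 0.001, 1.607]
contact_force: [0.1, 0.1, -5.3]
opening: 0.0257
grip_force: 30.0
```

Emit:
move_arm(
  motion=[
    [-0.3, 0.1, 0, 0, 0, 0],
    [-0.6, 0.2, 0, 0, 0, 0],
    [-0.85, 0.297, 0, 0, 0, 0],
    [-0.85, 0.297, 0, 0, 0, 0],
  ],
)

```text
time: 57.55
tool_pos: [0.5813, 0.1604, 0.1897]
tool_rot: [-3.14, 0.0, 1.608]
contact_force: [0.8, 1.5, -4.8]
opening: 0.0253
grip_force: 30.0
```

Emit:
move_arm(
  motion=[
    [-0.3, 0.1, 0, 0, 0, 0],
    [-0.6, 0.2, 0, 0, 0, 0],
    [-0.85, 0.297, 0, 0, 0, 0],
    [-0.85, 0.297, 0, 0, 0, 0],
    [-0.85, 0.297, 0, 0, 0, 0],
    [-0.85, 0.297, 0, 0, 0, 0],
  ],
)

```text
time: 58.3
tool_pos: [0.6139, 0.0785, 0.1909]
tool_rot: [-3.141, -0.0, 1.611]
contact_force: [0.8, 0.5, -4.8]
opening: 0.0253
grip_force: 30.0
```

```bash
python3 -c "
from h import *
t=cam('top');s=cam('scene');o=robot.observe();print(tob(o['tool_pos']),o['tool_pos'],o['contact_force'].round(1),o['opening'])
for c in(t,s):
  Q=cloud(c);k=blob(mask(c,[0,90,50],[14,255,255]),Q,near(Q,o['tool_pos'][:2],.08,.13,.25))
  if k:
    b=np.array([tob(p) for p in Q[k[1]]]);b=b[np.isfinite(b[:,0])];print(k[1].sum(),np.percentile(b,[2,98],0).round(4).tolist())
  k=blob(mask(c,[5,60,60],[20,255,255]),Q,near(Q,tow((.055,.08,0))[:2],.09,.070,.082))
  if k: b=np.array([tob(p) for p in Q[k[1]]]);print('trivet',k[1].sum(),np.percentile(b,[2,98],0).round(4).tolist())
"
```

```text
[0.0537 0.0828 0.1311] [0.61407208 0.07808526 0.19110043] [ 0.4  0.1 -5.2] 0.0252688372115521
5 [[0.049, 0.0405, 0.1258], [0.059, 0.0438, 0.132]]
trivet 40 [[0.0239, 0.039, 0.0104], [0.0821, 0.0553, 0.0206]]
426 [[0.0344, 0.0498, 0.1067], [0.0958, 0.1276, 0.1486]]
trivet 451 [[0.0252, 0.0427, 0.0107], [0.0844, 0.1295, 0.0208]]
```

Emit:
move_arm(
  motion=[
    [-0.025, 0.003, 0.2, 0, 0, 0],
    [-0.025, 0.003, 0.4, 0, 0, 0],
    [-0.025, 0.003, 0.55, 0, 0, 0],
    [-0.025, 0.003, 0.65, 0, 0, 0],
    [-0.025, 0.003, 0.7, 0, 0, 0],
    [-0.025, 0.003, 0.74, 0, 0, 0],
    [-0.025, 0.003, 0.74, 0, 0, 0],
    [-0.025, 0.003, 0.74, 0, 0, 0],
  ],
)

```text
time: 59.4
tool_pos: [0.615, 0.0745, 0.1176]
tool_rot: [3.141, 0.0, 1.609]
contact_force: [-0.7, 0.5, -4.7]
opening: 0.0253
grip_force: 30.0
```

Emit:
move_arm(
  motion=[
    [0, 0, 0.005, 0, 0, 0],
    [0, 0, 0.01, 0, 0, 0],
    [0, 0, 0.01, 0, 0, 0],
  ],
)

```text
time: 59.78
tool_pos: [0.6147, 0.0745, 0.1161]
tool_rot: [-3.141, 0.0, 1.609]
contact_force: [0.1, -0.1, -3.8]
opening: 0.025
grip_force: 30.0
```

Emit:
move_arm(
  motion=[
    [0, 0, 0.005, 0, 0, 0],
    [0, 0, 0.008, 0, 0, 0],
    [0, 0, 0.008, 0, 0, 0],
  ],
)

```text
time: 60.15
tool_pos: [0.6148, 0.0745, 0.1154]
tool_rot: [3.141, 0.0, 1.609]
contact_force: [1.0, 0.3, -4.2]
opening: 0.0252
grip_force: 30.0
```

Emit:
move_arm(
  motion=[
    [0, 0, 0.003, 0, 0, 0],
    [0, 0, 0.005, 0, 0, 0],
    [0, 0, 0.005, 0, 0, 0],
  ],
)

```text
time: 60.52
tool_pos: [0.6149, 0.0747, 0.1153]
tool_rot: [3.141, -0.0, 1.609]
contact_force: [-2.1, 0.9, 1.1]
opening: 0.0252
grip_force: 30.0
```

Contact on the trivet. I open slowly, rise and check.

Emit:
move_arm(
  motion=[
    [0, 0, 0, 0, 0, 0],
    [0, 0, 0, 0, 0, 0],
    [0, 0, 0, 0, 0, 0],
    [0, 0, 0, 0, 0, 0],
  ],
  fingers=0.1,
)

```text
time: 61.02
tool_pos: [0.6148, 0.0745, 0.1148]
tool_rot: [3.141, 0.0, 1.609]
contact_force: [-0.1, 0.5, 0.1]
opening: 0.0502
grip_force: 0.0
```

Emit:
move_arm(
  motion=[
    [0, 0, -0.2, 0, 0, 0],
    [0, 0, -0.5, 0, 0, 0],
    [0, 0, -1, 0, 0, 0],
    [0, 0, -1, 0, 0, 0],
  ],
)

```text
time: 61.52
tool_pos: [0.617, 0.0746, 0.2195]
tool_rot: [3.133, 0.0, 1.609]
contact_force: [0.8, -0.3, -0.0]
opening: 0.0501
grip_force: 0.0
```

Emit:
move_arm(
  motion=[
    [-0.4, -0.4, 0, 0, 0, 0],
    [-0.7, -0.8, 0, 0, 0, 0],
    [-1, -1, 0, 0, 0, 0],
    [-1, -1, 0, 0, 0, 0],
  ],
)

```text
time: 62.02
tool_pos: [0.5174, -0.0308, 0.2144]
tool_rot: [-3.141, 0.0, 1.606]
contact_force: [0.1, -0.0, 1.0]
opening: 0.0503
grip_force: 0.0
```

Emit:
move_arm(
  motion=[
    [-0.4, -0.3, 0, 0, 0, 0],
    [-0.7, -0.5, 0, 0, 0, 0],
    [-1, -0.6, 0, 0, 0, 0],
    [-1, -0.6, 0, 0, 0, 0],
  ],
)

```text
time: 62.52
tool_pos: [0.4626, -0.1324, 0.2144]
tool_rot: [-3.141, -0.0, 1.607]
contact_force: [-0.2, 1.7, -0.3]
opening: 0.0506
grip_force: 0.0
```

Emit:
move_arm(
  motion=[
    [-0.4, 0, 0, 0, 0, 0],
    [-0.7, 0, 0, 0, 0, 0],
    [-1, 0, 0, 0, 0, 0],
    [-1, 0, 0, 0, 0, 0],
  ],
)

```text
time: 63.02
tool_pos: [0.4671, -0.2318, 0.2141]
tool_rot: [-3.141, -0.001, 1.608]
contact_force: [-0.0, 1.0, 0.3]
opening: 0.0505
grip_force: 0.0
```

```bash
python3 -c "
from h import *
t,s,P,Q=look2()
for c,C,n in((t,P,'top'),(s,Q,'scene')):
  x0=tow((.054,.081,0))[:2]
  k=blob(mask(c,[0,0,0],[180,255,255]),C,near(C,x0,.04,.155,.18))
  if k: print(n,'knob',k[1].sum(),tob(onplane(c,*k[0],.166)),np.nanmedian(C[k[1]][:,2]))
  k=blob(mask(c,[0,90,50],[14,255,255]),C,near(C,x0,.07,.095,.2))
  if k:
    b=np.array([tob(p) for p in C[k[1]]]);print('roaster',k[1].sum(),np.percentile(b,[2,98],0).round(4).tolist())
  k=blob(mask(c,[20,90,60],[36,255,255]),C,near(C,tow((-.03,.19,0))[:2],.12,.05,.1)&(C[...,0]<.56))
  if k:
    v,u=np.nonzero(k[1]);b=np.array([tob(onplane(c,a,d,.0755)) for a,d in zip(u,v)]);f=cv2.fitLine(b[:,:2].astype('f4'),cv2.DIST_HUBER,0,.01,.01).ravel();print('blade',b[:,1].min(),b[:,1].max(),np.degrees(np.arctan(f[0]/f[1])))
  k=blob(mask(c,[0,0,0],[180,255,110]),C,near(C,tow((-.03,.06,0))[:2],.03,.121,.14))
  if k: print('button',tob(np.nanmean(C[k[1]],0)))
  k=blob(mask(c,[0,0,0],[180,255,255]),C,near(C,(.6555,-.0115),.03,.125,.15))
  if k: print('mill',tob(np.nanmean(C[k[1]],0)))
k=blob(mask(s,[170,100,30],[8,255,200]),Q,near(Q,(.512,-.437),.1,.005,.1));print('tin',np.nanmean(Q[k[1]],0),k[1].sum())
"
```

```text
top trivet 10 [0.0313 0.043  0.014 ] rect [0.0311 0.0415] [0.0098 0.0229] 58.7 z 0.0128
top marker 34 [-0.1121  0.0811  0.0545]
top case 119 [-0.0334  0.0455] [0.0334 0.0674] 3.0
scene trivet 84 [0.0673 0.1174 0.014 ] rect [0.0656 0.1185] [0.0345 0.0721] 54.3 z 0.015099999999999999
scene marker 42 [-0.1065  0.0858  0.0545]
scene case 161 [-0.0264  0.0486] [0.0314 0.0722] 2.1
tool [-0.1053 -0.2196  0.1543] [ 0.46679425 -0.23011861  0.21425685] 0.05076566682317731
top knob 39 [0.0519 0.0801 0.106 ] 0.1666017425942612
roaster 422 [[0.0127, 0.0409, 0.0486], [0.0913, 0.1207, 0.1096]]
blade 0.0867 0.2812 0.6132733
button [-0.0328  0.0646  0.0664]
mill [ 0.0922 -0.008   0.077 ]
scene knob 67 [0.0575 0.0838 0.106 ] 0.166676966829711
roaster 612 [[0.0186, 0.0459, 0.0388], [0.097, 0.1241, 0.1092]]
blade 0.0832 0.2849 0.7468991
button [-0.029   0.0689  0.0686]
mill [ 0.0995 -0.0029  0.0762]
tin [ 0.57113055 -0.45334097  0.04084633] 54
```

```bash
python3 -c "
from h import *
t=cam('top');P=cloud(t);s=cam('scene');Q=cloud(s)
for c,C in((t,P),(s,Q)):
  w=near(C,(.513,-.44),.085,.03,.066)
  X=C[w];print(w.sum(),np.percentile(X,[10,50,90],0).round(3).tolist() if len(X) else '')
  k=blob(mask(c,[170,100,30],[8,255,200]),C,near(C,(.512,-.437),.15,-.01,.12))
  if k: print('red',k[1].sum(),np.nanmedian(C[k[1]],0).round(3))
"
```

```text
147 [[0.487, -0.512, 0.038], [0.546, -0.48, 0.06], [0.567, -0.454, 0.065]]
red 5 [ 0.546 -0.452  0.033]
380 [[0.485, -0.51, 0.036], [0.539, -0.463, 0.051], [0.577, -0.363, 0.064]]
red 53 [ 0.573 -0.452  0.042]
```

The tin was nudged inside the tub, but it still stands there with its lid at z of about 0.06. Everything else is in place, so I hand in.

```bash
python3 -c "
from cell import robot
print(robot.hand_in())"
```

```text
the job is handed in; nothing more can be done
None
```

I've handed the job in: the red tin (the only one there) is in the clear tub; the tape is hooked, locked and straight with about 200 mm of blade out; the marker is level with the case front; the trivet is about 165 mm behind the marker, with the roaster upright at its centre.

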